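Turn the paving panel on the turning stand

TASK

The paving panel on the low rails of the grey wooden turning stand lies plain side up. Take the wide-bladed spatula by its handle, slide the blade under the panel between the rails and, with a turn of the wrist, flip the panel over the step so that it ends lying flat on the stand's raised platform, paved side up; then lay the spatula back down flat on the bench. Do not touch the panel with the gripper, and leave the spare panel on the bench alone.

Things in the scene. Friction and masses are not known exactly. Their poses are not given: they have to be found in the camera images.
- turning_stand: Fixed grey wooden stand, 90 mm wide (y). Origin on the bench under the foot of its step, mid-width; x points rails to platform, z up. Two rails x=-76..0 mm, tops 18 mm up, |y|=27..42 mm; slot between 54 mm wide, open at x=-76, floor 3 mm up. At x=0 a full-width step 8 mm high, against which the panel can be turned over, up to a flat platform 26 mm up, x=0..100 mm, with an 8 mm end lip.
- panel: Rigid paving panel 72 (x) by 76 (y) by 6 mm, 30-65 g: raised grey slabs on one side, plain plywood on the other. Origin at its centre (mid-thickness); z points out of the paved side. Starts on the rails paved side down, 72 mm side along the stand's x (within 0.05 rad), edge 1-6 mm from the step.
- spatula: Wooden-handled spatula, 120 g, flat on the bench. Origin: underside, below the handle's middle (grip there); x points to the blade, z up. Handle x=-50..50, 18 mm wide, 26 mm high, flat sides. Neck to x=80 mm, 18 mm wide. Flat steel blade x=80..160 mm, 44 mm wide, 2.5 mm thick, underside level with the handle's (z=0).
- spare_panel: A second panel of the same size and look, lying paved side up on the bare bench beyond the stand's platform end; leave it where it is. Origin at its centre.

How it is judged:
By the outcome, as a careful person would: the job done as asked, in the order asked, and still so for the second after the job is handed in, with the robot touching nothing.
It also fails if it takes over 45 s, if anything falls off the work surface, if the arm or the gripper's body presses on something with over 40 N, if the wrist force passes 120 N, or if a joint passes its speed limit or range.

ROBOT

A 6-joint arm with a two-finger parallel gripper is mounted at the origin on a cart in front of the work surface, level with it; the furniture and walls round the work are solid. World frame = base frame: x ahead of the robot, y to its left, z up, the work surface at z = 0. Lengths are in m, angles in rad, forces in N, time in s.
With the tool pointing down it reaches from about 0.25 to 0.725 m from the base axis. Payload 4 kg.
Tool frame: the origin (TCP) lies at the very end of the fingers, on their centre line; the grasp point (between the pads) lies 19 mm behind it (arm.grip_depth is the distance from the TCP to the grasp point, in m); y points along the fingers, x is the direction in which the jaws open and shut, and the axes are right-handed (so a half turn about y gives the same grasp; the last joint's range is limited). The gripper opens to 85 mm and grips with 20 to 120 N. Pads are 22 mm wide; open, the fingers measure 114 mm over their backs; the gripper's body (76 mm by 85 mm) begins 54 mm behind the grasp point. The pads swing forward as they close: fully open they stand 13 mm farther back than shut.
Start: joints at [1.333, 0.241, 0.005, 1.335, 0, 1.571], TCP at [0.118, 0.486, 0.231] pointing down, gripper open.
Joint ranges: [-2.72, 2.72], [-1.05, 1.87], [-1.09, 1.28], [-1.99, 2.15], [-1.42, 1.44], [-3.14, 3.14]. Speed limits (rad/s): [2.79, 2.79, 3.14, 3.14, 3.14, 3.14].

INTERFACE

Orientations are given as a unit quaternion [w, x, y, z].
In Python, from plant import arm, imaging, job_done gives the robot as it stands. The module is installed in compiled form; this text tells all that it offers.
- The arm moves only by the tool apply_moves, never from a script. Its arguments are lists of equal length, an entry for each row: "slide": the shift along the tool's x, y, z in mm, a list of three; "turn": the turn, a rotation vector about the tool's x, y, z in rad, a list of three; "jaw": the finger opening in mm, from 0 to 85.4. In form: {"slide": [[tx, ty, tz], ...], "turn": [[rx, ry, rz], ...], "jaw": [jaw, ...]}. A call has 1 to 20 rows; each row shifts and turns the pose as measured when the row begins, along the tool's axes as they then stand; what a row does not reach is not made up. A row lasts 1/10 s, in which the tool goes at most 50 mm and 8.59 degrees, less where a joint would pass 70% of its speed; a pose out of reach is approached as far as the arm can. A call with a gripper value outside its range is refused whole. The fingers move at their own pace and stop on an object; the grip force is fixed at half the most. Time passes only in rows, so rows that do not move let the fingers close. It gives the time, the measured TCP pose, the force and the opening at its end, in the units of the state.
- arm.sense(): the state, without advancing time (a new reading comes with each control period).
- imaging.grab_frame(name): name is "scene" or "top"; returns a dict with "pixels" (400x640x3 uint8, red, green, blue), "fov_y" (degrees; the focal length in pixels is half the picture's height over the tangent of half this angle, whatever the lens; pixels are square), "cx", "cy" (the principal point, pixels), "k1" (the pictures are not rectified: a ray, as slopes to the right and down, at radius r is drawn at 1 + k1 r^2 times it, then the intrinsics apply), "view" (4x4, takes a point from world to camera coordinates). Camera axes: x right, y up, looking along -z (the intrinsics and any distortion apply to the point x, -y, -z); pixel columns grow to the right and rows downward; lengths in m; the calibration is good to about 2 mm. A picture is of the moment at which its call begins. There is no depth.
- job_done(): hands the job in, once; it reports no verdict.
The state is a dict: "t": time; "joint_positions": joint angles; "qvel": joint speeds; "joint_efforts": joint torques, N m; "eef_pos": TCP position; "ee_rot": TCP orientation; "ft_force": force on the tool from outside, world axes, zero at the start; "moment": the same for the moment, N m; "finger_gap": finger opening in m.
Only numpy, scipy, OpenCV 4.12 (cv2) and the standard library are available. Lean on these libraries where they do the work, as an engineer would, in place of code of your own. Each camera call takes 0.05 s, during which the arm holds its last target.

## Working session

There is one attempt and no reset: what is moved stays moved. The work goes in short steps, Python scripts to look and compute and a tool call to move; the robot and the scene stay as the last step left them, time stands still between calls to the robot, and variables do not carry over. Pictures are saved under pics/ and viewed, and the job is handed in when it is done.

Besides the shell and the picture viewer there is one more tool, called after "Emit:" as name(argument=value, ...) on one line, values as JSON. apply_moves: Moves the arm, as the interface text tells. Its arguments: {"type":"object","properties":{"slide":{"type":"array","items":{"type":"array","items":{"type":"number"}}},"turn":{"type":"array","items":{"type":"array","items":{"type":"number"}}},"jaw":{"type":"array","items":{"type":"number"}}},"required":["slide","turn","jaw"]}

```bash
mkdir -p pics
python3 - <<'E'
from plant import arm, imaging
import cv2,json
s=arm.sense()
for k,v in s.items(): print(k,v)
print(arm.grip_depth)
import numpy as np, pickle
d={}
for n in("scene","top"):
    f=imaging.grab_frame(n); d[n]=f
    cv2.imwrite(f"pics/{n}0.png",f["pixels"][:,:,::-1])
    print(n,{k:f[k] for k in f if k!="pixels"})
pickle.dump(d,open("f0.pkl","wb"))
E
```

```text
t 0.0
joint_positions [ 1.33301058e+00  2.41422605e-01  3.71938358e-03  1.33521026e+00
 -2.24031812e-05  1.57081142e+00]
qvel [-4.08199293e-05 -9.03569255e-04 -1.05286546e-03 -9.86115555e-04
 -1.32262000e-03  5.90954525e-04]
joint_efforts [ 1.72427153e-04 -3.72314072e+01  2.52410281e+01  1.69474591e-02
 -6.69837527e-05  4.23951263e-06]
eef_pos [0.1176317  0.48530827 0.23040631]
ee_rot [-0.55531075  0.55624875  0.43657593 -0.4377428 ]
ft_force [ 0.2310233  -0.11775065  0.08282951]
moment [-0.03039688  0.02284489 -0.03246693]
finger_gap 0.08550334906846138
0.0187
scene {'fov_y': 49.91621829307234, 'cx': 311.51008427996857, 'cy': 198.50940602260923, 'k1': -0.11958728468776299, 'view': array([[ 0.52351623, -0.85201372, -0.00183668, -0.24699244],
       [ 0.66467231,  0.40705452,  0.62651204, -0.33883675],
       [-0.53304922, -0.32921001,  0.77940958, -0.90615832],
       [ 0.        ,  0.        ,  0.        ,  1.        ]])}
top {'fov_y': 57.705812321055234, 'cx': 314.46874865643423, 'cy': 193.41030276691683, 'k1': -0.058750267797914695, 'view': array([[ 0.03096619, -0.99951305, -0.00384272, -0.01960849],
       [ 0.98269303,  0.02974215,  0.1828382 , -0.49837679],
       [-0.18263488, -0.00943802,  0.98313551, -1.0199138 ],
       [ 0.        ,  0.        ,  0.        ,  1.        ]])}
```

View pics/scene0.png

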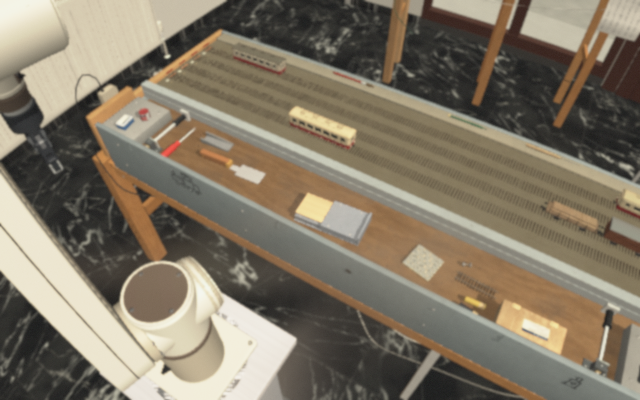

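View pics/top0.png

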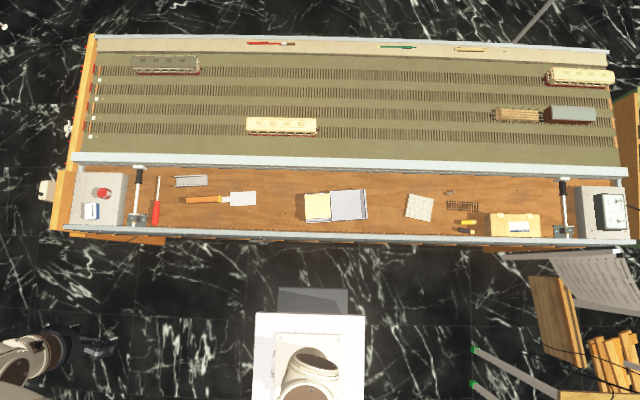

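The scene shows the spatula (around 230,165), the stand (332,215) and the spare panel (423,262). In the top view the spatula is at (222,199), blade to the right, and the stand is at (335,206) with its platform to the right. I'll zoom in.

Run:
```python
import pickle,cv2
d=pickle.load(open("f0.pkl","rb"))
p=d["top"]["pixels"][:,:,::-1]
cv2.imwrite("pics/t_z.png",cv2.resize(p[150:250,170:450],None,fx=2.85,fy=2.85,interpolation=cv2.INTER_CUBIC))
p=d["scene"]["pixels"][:,:,::-1]
cv2.imwrite("pics/s_z.png",cv2.resize(p[120:290,180:450],None,fx=2.9,fy=2.9,interpolation=cv2.INTER_CUBIC))
```

```text
(no output)
```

View pics/t_z.png

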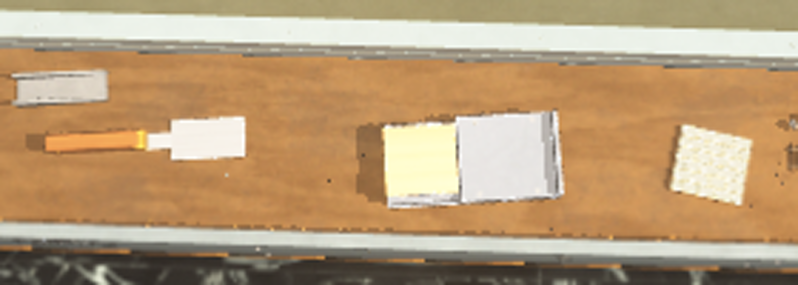

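View pics/s_z.png

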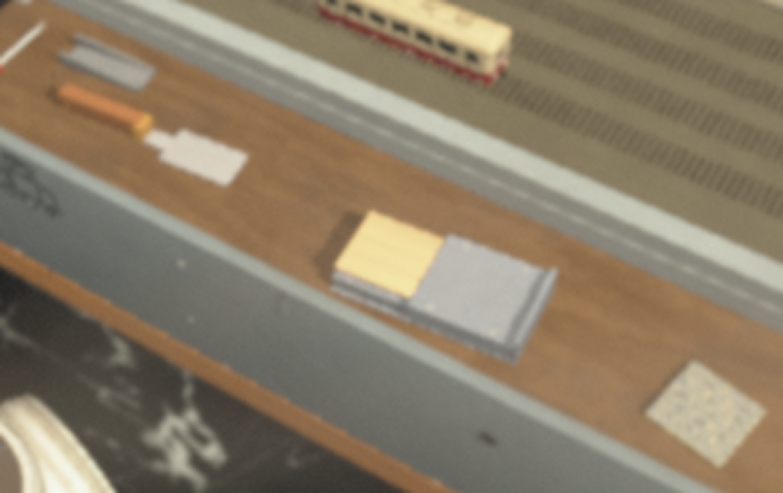

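```bash
cat > h.py <<'E'
import numpy as np, cv2
from scipy.spatial.transform import Rotation as R
def K(f):
    fl=200/np.tan(np.radians(f["fov_y"])/2)
    return np.array([[fl,0,f["cx"]],[0,fl,f["cy"]],[0,0,1.]]), np.array([f["k1"],0,0,0,0.])
def ext(f):
    V=np.diag([1,-1,-1.,1])@f["view"]; return V[:3,:3],V[:3,3]
def onplane(f,px,z):
    k,d=K(f); r,t=ext(f)
    u=cv2.undistortPoints(np.array(px,float).reshape(-1,1,2),k,d).reshape(-1,2)
    dirs=np.c_[u,np.ones(len(u))]@r; o=-r.T@t
    s=(z-o[2])/dirs[:,2]
    return o+dirs*s[:,None]
def proj(f,P):
    k,d=K(f); r,t=ext(f)
    return cv2.projectPoints(np.array(P,float).reshape(-1,1,3),cv2.Rodrigues(r)[0],t,k,d)[0].reshape(-1,2)
def mask(p,lo,hi,box):
    hsv=cv2.cvtColor(p,cv2.COLOR_RGB2HSV)
    m=cv2.inRange(hsv,np.array(lo),np.array(hi)); o=np.zeros_like(m)
    x0,y0,x1,y1=box; o[y0:y1,x0:x1]=m[y0:y1,x0:x1]; return o
E
python3 - <<'E'
import pickle
from h import *
d=pickle.load(open("f0.pkl","rb"))
f=d["top"];p=f["pixels"];hsv=cv2.cvtColor(p,cv2.COLOR_RGB2HSV)
for n,pt in dict(handle=(200,199),blade=(240,199),neck=(225,199),panel=(318,206),plat=(348,206),lip=(364,204),bench=(280,190),spare=(420,207)).items(): print(n,p[pt[1],pt[0]],hsv[pt[1],pt[0]])
f=d["scene"];p=f["pixels"];hsv=cv2.cvtColor(p,cv2.COLOR_RGB2HSV)
print("scene")
for n,pt in dict(handle=(215,157),blade=(252,174),panel=(313,208),plat=(345,220),bench=(280,185),wall=(300,240)).items(): print(n,p[pt[1],pt[0]],hsv[pt[1],pt[0]])
E
```

```text
handle [242 165  89] [ 15 161 242]
blade [246 241 232] [ 19  15 246]
neck [248 243 235] [ 18  13 248]
panel [255 253 209] [ 29  46 255]
plat [232 230 227] [ 18   5 232]
lip [131 125 119] [ 15  23 131]
bench [189 140  91] [ 15 132 189]
spare [245 241 228] [ 23  18 245]
scene
handle [186 126  81] [ 13 144 186]
blade [216 208 192] [ 20  28 216]
panel [242 223 163] [ 23  83 242]
plat [187 186 179] [ 26  11 187]
bench [145 110  76] [ 15 121 145]
wall [115 117 109] [ 38  17 117]
```

Run:
```python
import pickle
from h import *
d=pickle.load(open("f0.pkl","rb"))
def rect(f,m,z,name):
    c=max(cv2.findContours(m,cv2.RETR_EXTERNAL,cv2.CHAIN_APPROX_NONE)[0],key=cv2.contourArea).reshape(-1,2)
    P=onplane(f,c,z)[:,:2]*1000
    r=cv2.minAreaRect(P.astype(np.float32))
    M=cv2.moments(m,True); cen=onplane(f,[[M['m10']/M['m00'],M['m01']/M['m00']]],z)[0,:2]*1000
    print(name,"centroid",cen.round(1),"rect",np.round(r[0],1),np.round(r[1],1),round(r[2],1),"npx",len(c))
    print("   corners",cv2.boxPoints(r).round(1).tolist())
def show(m,n): cv2.imwrite("pics/"+n,m)
f=d["top"];p=f["pixels"]
bl=mask(p,(0,0,200),(180,40,255),(222,180,265,220)); rect(f,bl,.0025,"blade+neck")
b2=mask(p,(0,0,200),(180,40,255),(232,180,265,220)); rect(f,b2,.0025,"blade")
ha=mask(p,(8,100,205),(25,220,255),(180,190,225,210)); rect(f,ha,.026,"handle")
pa=mask(p,(22,28,200),(40,90,255),(295,180,345,222)); rect(f,pa,.024,"panel")
pl=mask(p,(0,0,205),(180,14,255),(330,180,362,222)); rect(f,pl,.026,"plat")
sp=mask(p,(0,0,200),(180,60,255),(400,180,440,225)); rect(f,sp,.006,"spare")
f=d["scene"];p=f["pixels"]
b2=mask(p,(0,0,165),(180,60,255),(236,160,270,186)); rect(f,b2,.0025,"S blade")
ha=mask(p,(5,120,160),(18,220,255),(195,145,236,168)); rect(f,ha,.026,"S handle")
pa=mask(p,(18,55,180),(35,120,255),(290,190,335,225)); rect(f,pa,.024,"S panel")
```

```text
blade+neck centroid [485.  220.8] rect [484.5 227.9] [ 43.2 101.9] 4.4 npx 89
   corners [[459.0, 277.0], [466.8999938964844, 175.5], [510.0, 178.8000030517578], [502.1000061035156, 280.3999938964844]]
blade centroid [485.7 212.6] rect [485.7 212.6] [43.2 70.9] 4.1 npx 72
   corners [[461.6000061035156, 246.39999389648438], [466.70001220703125, 175.6999969482422], [509.79998779296875, 178.8000030517578], [504.70001220703125, 249.5]]
handle centroid [475.4 326.7] rect [476.8 328.6] [ 21.3 107.1] 1.8 npx 80
   corners [[464.5, 381.70001220703125], [467.79998779296875, 274.70001220703125], [489.1000061035156, 275.3999938964844], [485.79998779296875, 382.3999938964844]]
panel centroid [465.3 -13.7] rect [465.8 -13.4] [71.7 74.8] 4.9 npx 94
   corners [[426.8999938964844, 20.799999237060547], [433.29998779296875, -53.79999923706055], [504.70001220703125, -47.599998474121094], [498.20001220703125, 26.899999618530273]]
plat centroid [471.1 -97.4] rect [471.3 -97.5] [87.9 88.4] 5.2 npx 115
   corners [[423.6000061035156, -57.5], [431.5, -145.5], [519.0999755859375, -137.60000610351562], [511
[... 273 characters left out ...]
78.79998779296875]]
S blade centroid [482.7 216.7] rect [482.7 221.1] [46.  93.4] 4.7 npx 69
   corners [[456.0, 265.70001220703125], [463.6000061035156, 172.6999969482422], [509.3999938964844, 176.39999389648438], [501.79998779296875, 269.5]]
S handle centroid [471.9 321.7] rect [472.3 325.3] [113.9  28.9] 87.6 npx 69
   corners [[455.5, 269.0], [484.3999938964844, 267.79998779296875], [489.1000061035156, 381.70001220703125], [460.20001220703125, 382.79998779296875]]
S panel centroid [460.4 -14.3] rect [461.4 -13.7] [74.7 78.3] 5.0 npx 88
   corners [[420.79998779296875, 22.0], [427.70001220703125, -55.900001525878906], [502.0, -49.400001525878906], [495.20001220703125, 28.600000381469727]]
```

Run:
```python
import pickle
from h import *
from plant import arm
d=pickle.load(open("f0.pkl","rb"));f=d["top"]
s=arm.sense();q=s["ee_rot"];Rm=R.from_quat([q[1],q[2],q[3],q[0]]).as_matrix();print(Rm.round(3))
px=np.array([[104,68],[108,100],[15,75],[15,105],[300,50],[300,58],[300,228],[300,240],[100,225],[500,232],[500,62],[100,50],[100,56]])/2.85+np.array([170,150])
for z in(0,.02,.05): print(z,(onplane(f,px,z)[:,:2]*1000).round(0).tolist())
```

```text
[[ 0.236 -0.    -0.972]
 [ 0.972 -0.002  0.236]
 [-0.002 -1.     0.   ]]
0 [[559.0, 334.0], [523.0, 327.0], [548.0, 433.0], [515.0, 429.0], [585.0, 121.0], [576.0, 120.0], [392.0, 111.0], [379.0, 110.0], [388.0, 324.0], [394.0, -101.0], [578.0, -98.0], [579.0, 341.0], [572.0, 340.0]]
0.02 [[554.0, 328.0], [519.0, 321.0], [544.0, 424.0], [511.0, 421.0], [580.0, 118.0], [571.0, 118.0], [390.0, 108.0], [378.0, 108.0], [386.0, 318.0], [392.0, -99.0], [573.0, -96.0], [574.0, 334.0], [567.0, 334.0]]
0.05 [[547.0, 318.0], [513.0, 311.0], [537.0, 412.0], [505.0, 409.0], [573.0, 114.0], [564.0, 114.0], [388.0, 105.0], [376.0, 104.0], [384.0, 309.0], [390.0, -97.0], [566.0, -94.0], [567.0, 324.0], [560.0, 324.0]]
```

```bash
cat >> h.py <<'E'
import json
from scipy.spatial.transform import Slerp
GD=0.0187
def rot(yaw,tilt):
    """yaw: spatula dir s=(sin yaw,-cos yaw,0); tilt: fingers lean toward +s by tilt(rad). returns matrix"""
    p=np.array([np.cos(yaw),np.sin(yaw),0]); s=np.array([np.sin(yaw),-np.cos(yaw),0])
    y=np.array([0,0,-1.])*np.cos(tilt)+s*np.sin(tilt)
    return np.c_[p,y,np.cross(p,y)]
def pose(s):
    q=s["ee_rot"]; return np.array(s["eef_pos"]),R.from_quat([q[1],q[2],q[3],q[0]])
def rows(wps,jaw,cur=None):
    """wps: list of (tcp pos m, R matrix, n rows). prints json rows"""
    from plant import arm
    p,r=pose(arm.sense()) if cur is None else cur
    S=[];T=[]
    for P,M,n in wps:
        P=np.array(P);r1=R.from_matrix(M);p0,r0=p,r
        dr=(r0.inv()*r1).as_rotvec()
        for i in range(1,n+1):
            pt=p0+(P-p0)*i/n; rt=r0*R.from_rotvec(dr*i/n)
            S.append((r.inv().apply(pt-p)*1000)); T.append((r.inv()*rt).as_rotvec())
            S[-1]=np.round(S[-1],1);T[-1]=np.round(T[-1],3)
            p=p+r.apply(S[-1]/1000);r=r*R.from_rotvec(T[-1])
    for a,b in zip(S,T): 
        if np.linalg.norm(a)>50 or np.linalg.norm(b)>.15: print("WARN",a,b)
    print(json.dumps({"slide":[a.tolist() for a in S],"turn":[b.tolist() for b in T],"jaw":[jaw]*len(S)}))
    return p,r
def log():
    from plant import arm
    s=arm.sense()
    with open("log.txt","a") as fh: fh.write(json.dumps({k:np.array(v).tolist() for k,v in s.items()})+"\n")
    p,r=pose(s); print("t",round(s["t"],2),"q",np.round(s["joint_positions"],3),"tcp",(p*1000).round(1),"y",r.as_matrix()[:,1].round(3),"x",r.as_matrix()[:,0].round(3),"F",np.round(s["ft_force"],1),"M",np.round(s["moment"],2),"gap",round(s["finger_gap"]*1000,1))
    return s
E
python3 - <<'E'
from h import *
log()
a=np.radians
c=rows([([.24,.44,.22],rot(a(50),a(10)),4)],45)
c=rows([([.36,.40,.16],rot(a(30),a(10)),4)],45,c)
c=rows([([.474,.36,.12],rot(a(4.3),a(35)),5)],45,c)
E
```

```text
t 0.1 q [1.333 0.241 0.004 1.335 0.    1.571] tcp [117.6 485.4 230.5] y [-0.    -0.002 -1.   ] x [ 0.236  0.972 -0.002] F [-0.1  0.6 -0.3] M [ 0.   -0.02  0.01] gap 85.7
{"slide": [[-3.8, 2.6, -32.4], [-0.0, 4.1, -32.5], [3.7, 5.4, -32.1], [7.4, 6.6, -31.1]], "turn": [[-0.043, 0.115, 0.01], [-0.042, 0.115, 0.009], [-0.043, 0.114, 0.01], [-0.043, 0.115, 0.009]], "jaw": [45, 45, 45, 45]}
{"slide": [[11.6, 19.9, -26.4], [14.1, 19.7, -25.2], [16.5, 19.5, -24.0], [18.9, 19.2, -22.4]], "turn": [[0.0, 0.086, 0.015], [-0.0, 0.086, 0.015], [-0.0, 0.086, 0.016], [0.0, 0.086, 0.015]], "jaw": [45, 45, 45, 45]}
{"slide": [[15.7, 11.0, -16.7], [17.5, 11.8, -14.2], [18.9, 12.3, -11.8], [20.3, 12.5, -9.0], [21.3, 12.5, -6.2]], "turn": [[-0.086, 0.084, 0.035], [-0.086, 0.083, 0.034], [-0.085, 0.084, 0.035], [-0.086, 0.083, 0.034], [-0.086, 0.084, 0.035]], "jaw": [45, 45, 45, 45, 45]}
```

Emit:
apply_moves(slide=[[-3.8,2.6,-32.4],[0,4.1,-32.5],[3.7,5.4,-32.1],[7.4,6.6,-31.1]], turn=[[-0.043,0.115,0.01],[-0.042,0.115,0.009],[-0.043,0.114,0.01],[-0.043,0.115,0.009]], jaw=[45,45,45,45])

```text
t: 0.5
eef_pos: [0.2407, 0.438, 0.2189]
ee_rot: [-0.582, 0.698, 0.321, -0.268]
ft_force: [-0.9, -0.7, 0.2]
finger_gap: 0.0449
```

```bash
python3 -c "
from h import *
log()"
```

```text
t 0.5 q [ 1.172  0.287  0.022  1.361 -0.172  1.886] tcp [240.7 438.  218.9] y [ 0.136 -0.117 -0.984] x [ 0.651  0.759 -0.001] F [-0.9 -0.7  0.2] M [0.12 0.11 0.03] gap 44.9
```

Emit:
apply_moves(slide=[[11.6,19.9,-26.4],[14.1,19.7,-25.2],[16.5,19.5,-24.0],[18.9,19.2,-22.4]], turn=[[0,0.086,0.015],[0,0.086,0.015],[0,0.086,0.016],[0,0.086,0.015]], jaw=[45,45,45,45])

```text
t: 0.9
eef_pos: [0.3635, 0.3952, 0.1576]
ee_rot: [-0.621, 0.744, 0.191, -0.158]
ft_force: [0.7, 1.3, -0.3]
finger_gap: 0.0447
```

```bash
python3 -c "
from h import *
log()"
```

```text
t 0.9 q [ 0.92   0.409  0.034  1.267 -0.165  1.996] tcp [363.5 395.2 157.6] y [ 0.088 -0.156 -0.984] x [0.877 0.481 0.002] F [ 0.7  1.3 -0.3] M [ 0.2   0.04 -0.02] gap 44.7
```

Emit:
apply_moves(slide=[[15.7,11.0,-16.7],[17.5,11.8,-14.2],[18.9,12.3,-11.8],[20.3,12.5,-9.0],[21.3,12.5,-6.2]], turn=[[-0.086,0.084,0.035],[-0.086,0.083,0.034],[-0.085,0.084,0.035],[-0.086,0.083,0.034],[-0.086,0.084,0.035]], jaw=[45,45,45,45,45])

```text
t: 1.4
eef_pos: [0.4813, 0.3448, 0.117]
ee_rot: [-0.453, 0.891, 0.015, -0.003]
ft_force: [-0.3, 1.0, -0.1]
finger_gap: 0.045
```

Run:
```python
from h import *
log()
from scipy.optimize import least_squares
D=[json.loads(l) for l in open("log.txt")]
def fk(q,par):
    a0,h,l1,b1,l2,b2,w,wz,L=par[:9]; q1,q2,q3,q4,q5,q6=q
    # pitch angles measured: direction (cos,sin down)
    def d(a): return np.array([np.cos(a),0,-np.sin(a)])
    def n(a): return np.array([np.sin(a),0,np.cos(a)])
    A=q2; B=q2-q3; C=q2-q3+q4
    P=np.array([a0,0,h])+l1*d(A)+b1*n(A)+l2*d(B)+b2*n(B)+w*d(C)+wz*n(C)
    Rz=R.from_euler('z',q1)
    # wrist: at C, tool points along d(C), then j5 about n(C), then j6 about pointing
    f=d(C);u=n(C)
    r5=R.from_rotvec(u*q5); f=r5.apply(f)
    P=P+L*f
    return Rz.apply(P),Rz.apply(f)
for s in D:
    q=s["joint_positions"]; print(fk(q,[0]*9)[1].round(3),pose(s)[1].as_matrix()[:,1].round(3))
```

```text
t 1.4 q [ 0.836  0.868  0.57   1.752 -0.427  2.486] tcp [481.3 344.8 117. ] y [ 0.025 -0.589 -0.807] x [1.    0.03  0.009] F [-0.3  1.  -0.1] M [0.6  0.03 0.02] gap 45.0
[-0.    -0.002 -1.   ] [-0.    -0.002 -1.   ]
[ 0.136 -0.117 -0.984] [ 0.136 -0.117 -0.984]
[ 0.088 -0.156 -0.984] [ 0.088 -0.156 -0.984]
[ 0.025 -0.589 -0.807] [ 0.025 -0.589 -0.807]
```

Run:
```python
from h import *
a=np.radians
c=rows([([.4745,.331,.060],rot(a(4.3),a(35)),3),([.4745,.329,.011],rot(a(4.3),a(35)),4)],45)
```

```text
{"slide": [[-2.6, 18.0, 7.5], [-2.5, 18.0, 7.5], [-2.6, 18.1, 7.3], [-0.1, 10.3, 6.6], [-0.0, 10.3, 6.7], [-0.1, 10.3, 6.6], [-0.0, 10.3, 6.6]], "turn": [[0.007, -0.014, -0.006], [0.007, -0.014, -0.007], [0.006, -0.014, -0.006], [0.0, -0.0, 0.0], [0.0, -0.0, 0.0], [0.0, -0.0, 0.0], [0.0, -0.0, 0.0]], "jaw": [45, 45, 45, 45, 45, 45, 45]}
```

Emit:
apply_moves(slide=[[-2.6,18,7.5],[-2.5,18,7.5],[-2.6,18.1,7.3],[0,10.3,6.6],[0,10.3,6.7]], turn=[[0.007,-0.014,-0.006],[0.007,-0.014,-0.007],[0.006,-0.014,-0.006],[0,0,0],[0,0,0]], jaw=[45,45,45,45,45])

```text
t: 1.9
eef_pos: [0.4763, 0.3273, 0.0181]
ee_rot: [-0.455, 0.89, 0.028, -0.021]
ft_force: [-0.7, 0.7, -0.2]
finger_gap: 0.0452
```

Run:
```python
from h import *
from plant import imaging
log()
for n,b in(("top",(150,150,310,250)),("scene",(150,100,310,220))):
    f=imaging.grab_frame(n); p=f["pixels"][b[1]:b[3],b[0]:b[2],::-1]
    cv2.imwrite(f"pics/g1_{n}.png",cv2.resize(p,None,fx=4.5,fy=4.5,interpolation=cv2.INTER_CUBIC))
log()
```

```text
t 1.9 q [ 0.824  0.91   0.388  1.513 -0.433  2.425] tcp [476.3 327.3  18.1] y [ 0.031 -0.583 -0.812] x [ 0.997  0.07  -0.012] F [-0.7  0.7 -0.2] M [0.54 0.04 0.06] gap 45.2
t 2.0 q [ 0.824  0.912  0.387  1.514 -0.432  2.425] tcp [475.5 326.6  17.2] y [ 0.03  -0.585 -0.81 ] x [ 0.997  0.07  -0.014] F [-0.3  0.6  0.5] M [ 0.58  0.05 -0.01] gap 45.0
```

View pics/g1_top.png

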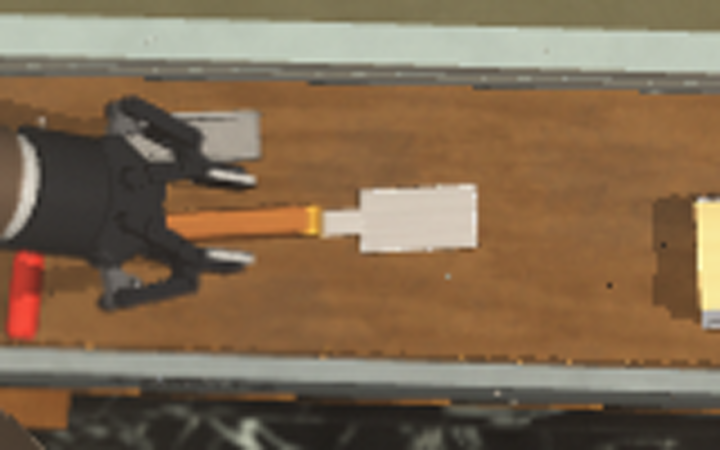

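View pics/g1_scene.png

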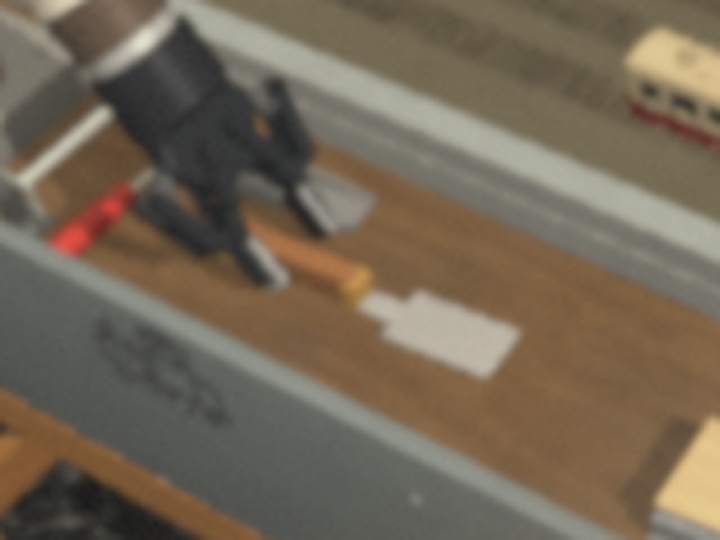

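The jaws straddle the handle: the fingertips are at about (206,190) and (206,207) and the handle runs along row 199. I'll lower and close.

Emit:
apply_moves(slide=[[-1,5,3.5],[0,0,0],[0,0,0],[0,0,0],[0,0,0],[0,0,0]], turn=[[0,0,-0.012],[0,0,0],[0,0,0],[0,0,0],[0,0,0],[0,0,0]], jaw=[45,10,10,10,10,10])

```text
t: 2.6
eef_pos: [0.4761, 0.3295, 0.0147]
ee_rot: [-0.457, 0.888, 0.036, -0.017]
ft_force: [0.3, 0.2, -1.9]
finger_gap: 0.0161
```

Run:
```python
from h import *
log()
```

```text
t 2.6 q [ 0.831  0.905  0.37   1.488 -0.44   2.426] tcp [476.1 329.5  14.7] y [ 0.048 -0.579 -0.814] x [0.997 0.079 0.003] F [ 0.3  0.2 -1.9] M [0.79 0.08 0.  ] gap 16.1
```

```bash
cat >> h.py <<'E'
def Rsp(yaw,pitch=0):
    """spatula rotation: x along (sin yaw,-cos yaw,0) pitched by pitch (tip down positive -> handle up), z up"""
    s=np.array([np.sin(yaw),-np.cos(yaw),0]); zz=np.array([0,0,1.])
    x=s*np.cos(pitch)-zz*np.sin(pitch); z=zz*np.cos(pitch)+s*np.sin(pitch)
    return np.c_[x,np.cross(z,x),z]
try:
    _g=np.load("grip.npz"); GR,GP=_g["GR"],_g["GP"]  # tool pose in spat frame
except Exception: pass
def tool_from_spat(Rs,ps): return np.array(ps)+Rs@GP, Rs@GR
def spat_from_tool(p,M):
    Rs=M@GR.T; return p-Rs@GP,Rs
SO=np.array([.466,-.054,0]); SY=np.radians(5.1)
def stand(x,y,z): # stand coords mm -> world m
    s=np.array([np.sin(SY),-np.cos(SY),0]); l=np.array([np.cos(SY),np.sin(SY),0])
    return SO+s*x/1000+l*y/1000+np.array([0,0,z/1000])
E
python3 - <<'E'
from h import *
from plant import arm
s=arm.sense();p,r=pose(s);M=r.as_matrix()
yaw=np.arctan2(M[1,0],M[0,0]);print(np.degrees(yaw))
Rs=Rsp(yaw);o=np.array([.4757,.3345,0])
np.savez("grip.npz",GR=Rs.T@M,GP=Rs.T@(p-o))
E
python3 - <<'E'
from h import *
import h
Rs=Rsp(SY)
w=[]
for (x,z,n) in((-390,45,4),(-263,40,4)):
    P,M=tool_from_spat(Rs,stand(x,0,z)); w.append((P,M,n))
# first straight up
from plant import arm
p,r=pose(arm.sense())
w=[(p+[0,0,.04],r.as_matrix(),3)]+w
print([q[0].round(3).tolist() for q in w])
rows(w,10)
E
```

```text
4.506579806527617
[[0.476, 0.33, 0.055], [0.432, 0.33, 0.06], [0.443, 0.203, 0.055]]
{"slide": [[0.0, -10.9, -7.7], [0.1, -10.8, -7.8], [0.0, -10.9, -7.7], [-11.0, -1.5, -0.1], [-11.1, -1.6, 0.0], [-11.0, -1.6, 0.0], [-11.0, -1.5, 0.0], [-0.0, 19.5, -25.1], [-0.0, 19.4, -25.1], [-0.0, 19.5, -25.1], [-0.0, 19.4, -25.1]], "turn": [[0.0, -0.0, 0.0], [0.0, -0.0, 0.0], [0.0, -0.0, 0.0], [0.0, -0.002, -0.002], [0.0, -0.002, -0.001], [0.0, -0.002, -0.002], [0.0, -0.002, -0.001], [0.0, -0.0, -0.0], [0.0, -0.0, -0.0], [0.0, -0.0, -0.0], [0.0, -0.0, -0.0]], "jaw": [10, 10, 10, 10, 10, 10, 10, 10, 10, 10, 10]}
```

Emit:
apply_moves(slide=[[0,-10.9,-7.7],[0,-10.9,-7.7],[0,-10.9,-7.7],[-11.0,-1.5,0],[-11.1,-1.6,0.0],[-11.0,-1.6,0.0],[-11.0,-1.5,0.0]], turn=[[0,0,0],[0,0,0],[0,0,0],[0,-0.002,-0.002],[0,-0.002,-0.001],[0,-0.002,-0.002],[0,-0.002,-0.001]], jaw=[10,10,10,10,10,10,10])

```text
t: 3.3
eef_pos: [0.4294, 0.3297, 0.0646]
ee_rot: [-0.458, 0.888, 0.04, -0.018]
ft_force: [-0.8, -0.0, -1.2]
finger_gap: 0.0168
```

Run:
```python
from h import *
log()
```

```text
t 3.3 q [ 0.885  0.795  0.286  1.53  -0.419  2.471] tcp [429.4 329.7  64.6] y [ 0.054 -0.577 -0.815] x [0.996 0.087 0.005] F [-0.8 -0.  -1.2] M [ 0.73  0.1  -0.04] gap 16.8
```

Emit:
apply_moves(slide=[[0,19.5,-25.1],[0,19.5,-25.1],[0,19.5,-25.1],[0,19.5,-25.1]], turn=[[0,0,0],[0,0,0],[0,0,0],[0,0,0]], jaw=[10,10,10,10])

```text
t: 3.7
eef_pos: [0.4352, 0.2048, 0.0576]
ee_rot: [-0.459, 0.887, 0.045, -0.022]
ft_force: [0.8, -0.1, -2.0]
finger_gap: 0.0166
```

Run:
```python
from h import *
from plant import imaging
import pickle
d={}
for n,b in(("top",(190,150,390,250)),("scene",(180,120,380,250))):
    f=imaging.grab_frame(n);d[n]=f; p=f["pixels"][b[1]:b[3],b[0]:b[2],::-1]
    cv2.imwrite(f"pics/g2_{n}.png",cv2.resize(p,None,fx=4,fy=4,interpolation=cv2.INTER_CUBIC))
pickle.dump(d,open("f2.pkl","wb"))
log()
```

```text
t 3.8 q [ 0.735  0.635 -0.045  1.293 -0.485  2.31 ] tcp [434.  201.5  57.8] y [ 0.056 -0.578 -0.814] x [ 0.995  0.096 -0.   ] F [-0.6  0.8 -1.3] M [ 0.72  0.09 -0.04] gap 16.5
```

View pics/g2_top.png

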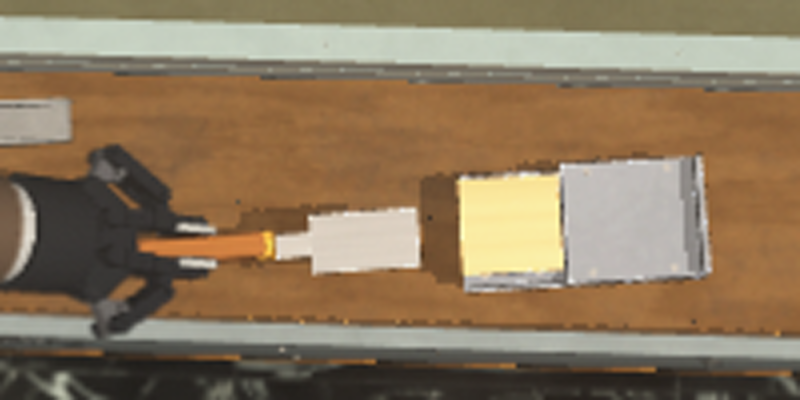

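View pics/g2_scene.png

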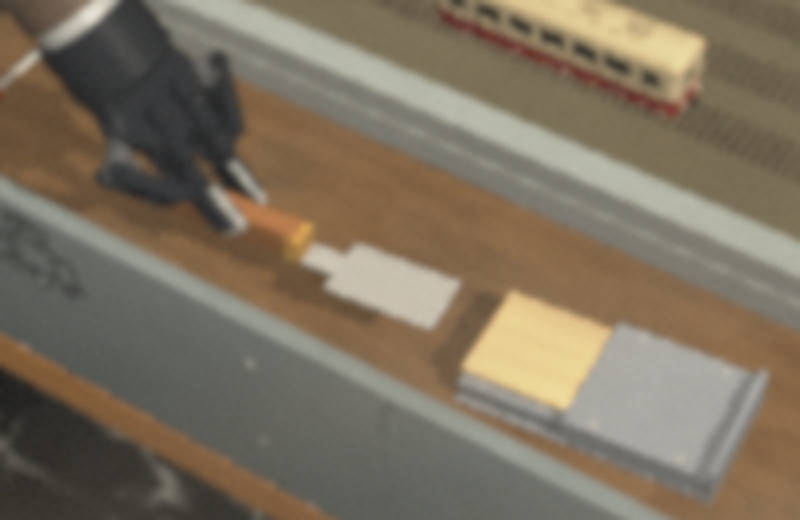

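```bash
cat > meas.py <<'E'
from h import *
def quad(m,open_=0):
    if open_: m=cv2.morphologyEx(m,cv2.MORPH_OPEN,np.ones((open_,open_),np.uint8))
    c=max(cv2.findContours(m,cv2.RETR_EXTERNAL,cv2.CHAIN_APPROX_NONE)[0],key=cv2.contourArea)
    M=cv2.moments(c)
    return np.array([M['m10']/M['m00'],M['m01']/M['m00']]),c.reshape(-1,2)
def tri(fa,pa,fb,pb):
    out=[]
    for f,p in((fa,pa),(fb,pb)):
        k,d=K(f);r,t=ext(f);u=cv2.undistortPoints(np.array(p,float).reshape(1,1,2),k,d).reshape(2)
        out.append((np.c_[r,t],u))
    X=cv2.triangulatePoints(out[0][0],out[1][0],out[0][1].reshape(2,1),out[1][1].reshape(2,1)).ravel()
    return X[:3]/X[3]
E
python3 - <<'E'
from meas import *
import pickle
d0=pickle.load(open("f0.pkl","rb"));d=pickle.load(open("f2.pkl","rb"))
T,S=d["top"],d["scene"]
for n,f in(("top",T),("scene",S)):
    p=f["pixels"]
    if n=="top": b=mask(p,(0,0,190),(180,45,255),(255,195,300,222)); pn=mask(p,(20,28,190),(40,110,255),(295,185,345,225))
    else: b=mask(p,(0,0,160),(180,60,255),(255,175,300,205)); pn=mask(p,(17,60,170),(35,130,255),(290,190,335,225))
    cv2.imwrite(f"pics/m_{n}.png",b|pn)
    cb,ctb=quad(b,11 if n=="top" else 9); cp,_=quad(pn)
    print(n,cb,cp, "blade z40:",(onplane(f,[cb],.0425)*1000).round(1),"panel:",(onplane(f,[cp],.024)*1000).round(1))
    rr=cv2.minAreaRect((onplane(f,ctb,.0425)[:,:2]*1000).astype(np.float32));print(np.round(rr[0],1),np.round(rr[1],1),rr[2]); print(cv2.boxPoints(rr).round(1).tolist())
    if n=="top": tb,tp=cb,cp
    else: sb,sp=cb,cp
print("tri blade",(tri(T,tb,S,sb)*1000).round(1),"panel",(tri(T,tp,S,sp)*1000).round(1))
D=[json.loads(l) for l in open("log.txt")]
p,r=pose(D[-1]);o,Rs=spat_from_tool(p,r.as_matrix());print("spat pred o",(o*1000).round(1),"blade c",((o+Rs@[.12,0,.0025])*1000).round(1),"xdir",Rs[:,0].round(3))
# FK linear fit
from scipy.optimize import lsq_linear
A=[];B=[];names="a0 h l1 b1 l2 b2 w L".split()
for s in D:
    q=s["joint_positions"];p,_=pose(s);q1,q2,q3,q4,q5,_=q
    dd=lambda a:np.array([np.cos(a),0,-np.sin(a)]);nn=lambda a:np.array([np.sin(a),0,np.cos(a)])
    C=q2-q3+q4;f=R.from_rotvec(nn(C)*q5).apply(dd(C))
    cols=[[1,0,0],[0,0,1],dd(q2),nn(q2),dd(q2-q3),nn(q2-q3),dd(C),f]
    A.append(np.array(cols).T);B.append(R.from_euler('z',-q1).apply(p))
A=np.vstack(A);B=np.hstack(B)
u,sv,vt=np.linalg.svd(A);print("sv",sv.round(3))
for rc in(1e-3,3e-2):
    x=np.linalg.lstsq(A,B,rcond=rc)[0];print(dict(zip(names,x.round(3))),"res",(np.abs(A@x-B).max()*1000).round(2))
E
```

```text
top [280.46352584 209.88145897] [317.22792545 205.85609533] blade z40: [[447.4  93.6  42.5]] panel: [[465.4 -13.5  24. ]]
[447.2  93.6] [41.4 73.4] 2.3768632411956787
[[425.0, 129.39999389648438], [428.1000061035156, 56.0], [469.3999938964844, 57.79999923706055], [466.3999938964844, 131.10000610351562]]
scene [277.23823675 190.76225854] [313.96740859 207.11102279] blade z40: [[445.3  90.4  42.5]] panel: [[461.6 -13.9  24. ]]
[445.2  92.9] [45.5 90.6] 5.702124118804932
[[418.0, 135.8000030517578], [427.0, 45.599998474121094], [472.29998779296875, 50.099998474121094], [463.29998779296875, 140.3000030517578]]
tri blade [448.5  93.7  37.1] panel [465.5 -12.7  19.3]
spat pred o [433.5 206.5  43.1] blade c [445.   87.   45.6] xdir [ 0.096 -0.995 -0.   ]
sv [6.601 5.158 0.996 0.594 0.566 0.268 0.267 0.107]
{'a0': np.float64(-0.0), 'h': np.float64(0.241), 'l1': np.float64(-0.0), 'b1': np.float64(0.493), 'l2': np.float64(0.391), 'b2': np.float64(0.008), 'w': np.float64(0.102), 'L': np.float64(0.303)} res 0.0
{'a0': np.float64(-0.014), 'h': np.float64(0.203), 'l1': np.float64(0.062), 'b1': np.float64(0.314), 'l2': np.float64(0.402), 'b2': np.float64(-0.046), 'w': np.float64(-0.184), 'L': np.float64(0.306)} res 18.46
```

```bash
cat > look.py <<'E'
from meas import *
from plant import imaging
import pickle,sys
def look(tag,view=True):
    d={}
    for n,b in(("top",(230,150,390,250)),("scene",(220,130,380,250))):
        f=imaging.grab_frame(n);d[n]=f; p=f["pixels"][b[1]:b[3],b[0]:b[2],::-1]
        cv2.imwrite(f"pics/{tag}_{n}.png",cv2.resize(p,None,fx=5,fy=5 if n=="top" else 5,interpolation=cv2.INTER_CUBIC)[:600,:800])
    pickle.dump(d,open(f"{tag}.pkl","wb")); return d
E
python3 - <<'E'
from look import *
s=log();d=look("f3");log()
p,r=pose(s);o,Rs=spat_from_tool(p,r.as_matrix());print("pred o",(o*1000).round(1),"tip",((o+Rs@[.16,0,.0025])*1000).round(1),"xdir",Rs[:,0].round(3))
T=d["top"];b=mask(T["pixels"],(0,0,190),(180,45,255),(240,190,315,225))
c,ct=quad(b,0)
r_=cv2.minAreaRect((onplane(T,ct,.043)[:,:2]*1000).astype(np.float32));print(cv2.boxPoints(r_).round(1).tolist(),np.round(r_[1],1))
print(ct[:,0].min(),ct[:,0].max(),ct[:,1].min(),ct[:,1].max())
E
```

```text
t 3.8 q [ 0.735  0.635 -0.045  1.293 -0.485  2.31 ] tcp [434.  201.5  57.8] y [ 0.056 -0.578 -0.814] x [ 0.995  0.096 -0.   ] F [-0.6  0.8 -1.3] M [ 0.72  0.09 -0.04] gap 16.5
t 3.9 q [ 0.738  0.637 -0.038  1.294 -0.484  2.311] tcp [435.6 205.3  57.9] y [ 0.059 -0.575 -0.816] x [0.995 0.098 0.003] F [-0.   1.  -0.9] M [ 0.77  0.08 -0.  ] gap 16.4
pred o [433.5 206.5  43.1] tip [448.8  47.2  45.6] xdir [ 0.096 -0.995 -0.   ]
[[419.3999938964844, 151.5], [428.3999938964844, 49.0], [470.3999938964844, 52.70000076293945], [461.5, 155.1999969482422]] [ 42.2 102.9]
260 295 203 218
```

View pics/f3_top.png

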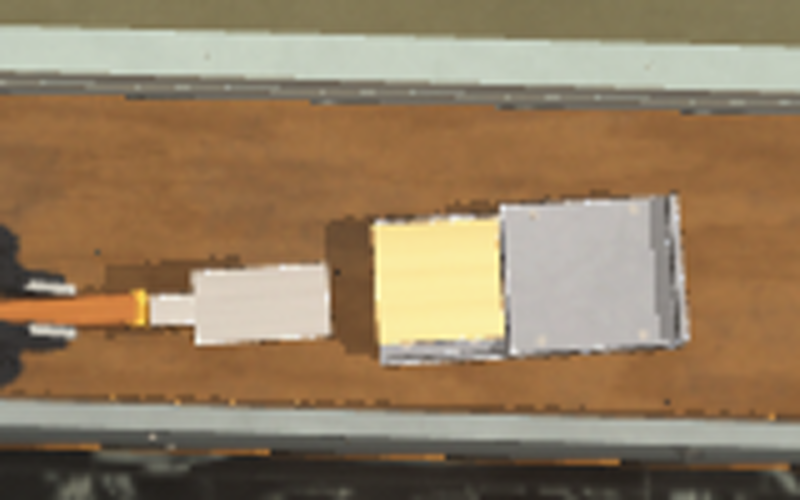

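View pics/f3_scene.png

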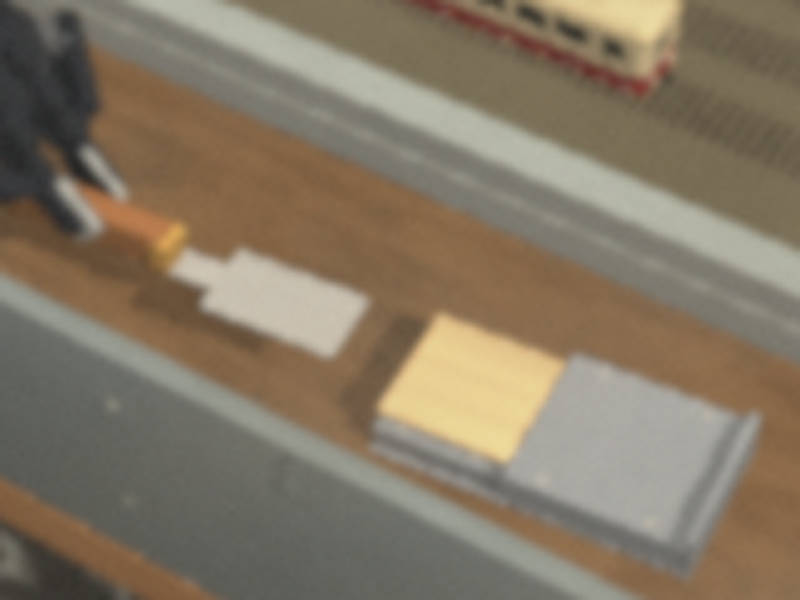

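```bash
sed -i 's/^SO=.*/SO=np.array([.4673,-.053,0]); SY=np.radians(5.1)/' h.py
cat > kin.py <<'E'
from h import *
from scipy.optimize import least_squares
par=None
LO=np.array([-2.72,-1.05,-1.09,-1.99,-1.42,-3.14]);HI=np.array([2.72,1.87,1.28,2.15,1.44,3.14])
def cols(q):
    dd=lambda a:np.array([np.cos(a),0,-np.sin(a)]);nn=lambda a:np.array([np.sin(a),0,np.cos(a)])
    C=q[1]-q[2]+q[3];f=R.from_rotvec(nn(C)*q[4]).apply(dd(C))
    return np.array([[1,0,0],[0,0,1],dd(q[1]),nn(q[1]),dd(q[1]-q[2]),nn(q[1]-q[2]),dd(C),f]).T,f,nn(C)
def fit():
    global par
    D=[json.loads(l) for l in open("log.txt")]
    A=np.vstack([cols(s["joint_positions"])[0] for s in D]);B=np.hstack([R.from_euler('z',-s["joint_positions"][0]).apply(s["eef_pos"]) for s in D])
    par=np.linalg.lstsq(A,B,rcond=None)[0]; return np.abs(A@par-B).max()
SG=1
def fk(q):
    A,f,n=cols(q);Rz=R.from_euler('z',q[0]);x=R.from_rotvec(f*SG*(q[5]-np.pi/2)).apply(n)
    P,f,x=Rz.apply(A@par),Rz.apply(f),Rz.apply(x)
    return P,np.c_[x,f,np.cross(x,f)]
def ik(P,M,q0):
    def res(q):
        p,m=fk(q); return np.r_[(p-P)*10,R.from_matrix(M.T@m).as_rotvec()]
    s=least_squares(res,np.clip(q0,LO+1e-3,HI-1e-3),bounds=(LO,HI)); return s.x,np.abs(s.fun).max()
e=fit()
E
python3 - <<'E'
import kin
from kin import *
D=[json.loads(l) for l in open("log.txt")]
print("fit",e,par.round(4))
for sg in(1,-1):
    kin.SG=sg
    print(sg,max(np.abs(kin.fk(s["joint_positions"])[1]-pose(s)[1].as_matrix()).max() for s in D))
from meas import *
import pickle
d=pickle.load(open("f3.pkl","rb"));T,S=d["top"],d["scene"]
b=mask(T["pixels"],(0,0,190),(180,45,255),(240,190,315,225)); c1,_=quad(b,11)
b2=mask(S["pixels"],(0,0,160),(180,60,255),(255,175,300,205)); c2,_=quad(b2,9)
pn=mask(T["pixels"],(20,28,190),(40,110,255),(295,185,345,225));p1,_=quad(pn)
pn=mask(S["pixels"],(17,60,170),(35,130,255),(290,190,335,225));p2,_=quad(pn)
print((tri(T,c1,S,c2)*1000).round(1),(tri(T,p1,S,p2)*1000).round(1),c1,c2)
d0=pickle.load(open("f0.pkl","rb"))
b=mask(d0["top"]["pixels"],(0,0,190),(180,45,255),(222,180,265,220)); c1,_=quad(b,11)
b2=mask(d0["scene"]["pixels"],(0,0,160),(180,60,255),(230,160,275,190)); c2,_=quad(b2,9)
print("start blade tri",(tri(d0["top"],c1,d0["scene"],c2)*1000).round(1))
E
```

```text
fit 2.220446049250313e-15 [-0.      0.2408 -0.      0.4933  0.3914  0.008   0.1015  0.3035]
1 5.551115123125783e-16
-1 1.2901814954986572
[443.6  91.9  48.1] [465.5 -12.7  19.1] [281.41065831 210.44357367] [275.40178571 189.71378968]
start blade tri [483.6 218.1   2.1]
```

```bash
cat > path.py <<'E'
from kin import *
def spat_flip(beta):
    """beta rad -> (Rs, origin world) ; blade top face line per plan"""
    b=np.degrees(beta)
    t=np.interp(b,[0,15,80,130],[5,5,20,22])
    if b<=90: E=np.array([-6*np.sin(beta)-.5,18.])
    d=np.array([-np.cos(beta),np.sin(beta)]); n=np.array([np.sin(beta),np.cos(beta)])
    if b<=90: tip=E+t*d
    else:
        F=np.array([0,26.])-6.5*n; tip=F+(t-8)*d
    # tip is top surface of the blade tip; origin underside
    o=tip+160*d-2.5*n
    return Rsp(SY,beta),stand(o[0],0,o[1])
E
python3 - <<'E'
from path import *
D=[json.loads(l) for l in open("log.txt")]
q=np.array(D[-1]["joint_positions"])
P,M=tool_from_spat(Rsp(SY),stand(-165,0,9)); q,e=ik(P,M,q); print("ins",q.round(2),e)
for b in list(range(0,131,10)):
    Rs,o=spat_flip(np.radians(b)); P,M=tool_from_spat(Rs,o); q,e=ik(P,M,q)
    print(b,(P*1000).round(0),M[:,1].round(2),q.round(2),"err",round(e,4))
E
```

```text
ins [ 0.57  0.6  -0.22  1.07 -0.54  2.14] 8.673617379884035e-16
0 [453. 107.  30.] [ 0.05 -0.58 -0.81] [ 0.57  0.59 -0.21  1.08 -0.54  2.15] err 0.0
10 [453. 103.  58.] [ 0.04 -0.43 -0.9 ] [ 0.49  0.46 -0.26  1.03 -0.41  2.01] err 0.0
20 [454.  96.  85.] [ 0.03 -0.27 -0.96] [ 0.38  0.35 -0.29  1.01 -0.26  1.87] err 0.0
30 [455.  85. 110.] [ 0.01 -0.1  -1.  ] [ 0.25  0.27 -0.29  1.02 -0.1   1.73] err 0.0
40 [456.  70. 134.] [-0.    0.08 -1.  ] [ 0.1   0.23 -0.27  1.06  0.08  1.58] err 0.0
50 [458.  50. 155.] [-0.02  0.25 -0.97] [-0.05  0.24 -0.23  1.13  0.25  1.42] err 0.0
60 [460.  27. 172.] [-0.03  0.41 -0.91] [-0.21  0.29 -0.17  1.24  0.41  1.25] err 0.0
70 [463.   1. 184.] [-0.05  0.56 -0.82] [-0.34  0.38 -0.09  1.39  0.54  1.06] err 0.0
80 [465. -28. 192.] [-0.06  0.7  -0.71] [-0.46  0.5   0.01  1.56  0.64  0.86] err 0.0
90 [468. -59. 193.] [-0.07  0.81 -0.58] [-0.56  0.65  0.13  1.75  0.71  0.66] err 0.0
100 [470. -88. 190.] [-0.08  0.9  -0.43] [-0.63  0.81  0.25  1.96  0.75  0.46] err 0.0
110 [ 473. -116.  182.] [-0.08  0.96 -0.27] [-0.69  0.97  0.37  2.15  0.77  0.28] err 0.0081
120 [ 475. -142.  169.] [-0.09  0.99 -0.1 ] [-0.75  1.01  0.36  2.15  0.81  0.24] err 0.138
130 [ 477. -166.  152.] [-0.09  0.99  0.08] [-0.8   1.06  0.36  2.15  0.85  0.21] err 0.2682
```

Run:
```python
from path import *
P1,M=tool_from_spat(Rsp(SY),stand(-262,0,25));P2,_=tool_from_spat(Rsp(SY),stand(-255,0,9.5))
rows([(P1,M,2),(P2,M,2)],10)
```

```text
{"slide": [[4.3, 8.4, 4.0], [4.2, 8.3, 4.0], [-0.0, 8.3, 1.7], [-0.0, 8.4, 1.6]], "turn": [[-0.002, 0.004, 0.003], [-0.002, 0.003, 0.003], [0.0, 0.0, -0.0], [0.0, 0.0, -0.0]], "jaw": [10, 10, 10, 10]}
```

Emit:
apply_moves(slide=[[4.3,8.4,4.0],[4.2,8.3,4.0],[0,8.3,1.7],[0,8.4,1.6],[0,0,0]], turn=[[-0.002,0.004,0.003],[-0.002,0.003,0.003],[0,0,0],[0,0,0],[0,0,0]], jaw=[10,10,10,10,10])

```text
t: 4.4
eef_pos: [0.4459, 0.1996, 0.0198]
ee_rot: [-0.458, 0.888, 0.042, -0.02]
ft_force: [-0.3, 0.7, -1.2]
finger_gap: 0.0165
```

Run:
```python
from look import *
s=log();d=look("f4");s=log()
p,r=pose(s);o,Rs=spat_from_tool(p,r.as_matrix())
S3=np.c_[[np.sin(SY),-np.cos(SY),0],[np.cos(SY),np.sin(SY),0],[0,0,1]]
print("spat origin in stand",(S3.T@(o-SO)*1000).round(1),"xdir in stand",(S3.T@Rs[:,0]).round(3))
T=d["top"]
tip=[o+Rs@np.array([.16,y,.0025]) for y in(-.022,.022)]; print("pred tip px",proj(T,tip).round(1).tolist(), "scene",proj(d["scene"],tip).round(1).tolist())
b=mask(T["pixels"],(0,0,190),(180,45,255),(240,190,300,225));c,ct=quad(b,0)
r_=cv2.minAreaRect((onplane(T,ct,.012)[:,:2]*1000).astype(np.float32));print(cv2.boxPoints(r_).round(1).tolist(),np.round(r_[1],1),"pred",(np.array(tip)*1000).round(1).tolist())
```

```text
t 4.4 q [ 0.718  0.693 -0.052  1.219 -0.491  2.297] tcp [445.9 199.6  19.8] y [ 0.056 -0.577 -0.815] x [0.996 0.093 0.003] F [-0.3  0.7 -1.2] M [0.72 0.07 0.04] gap 16.5
t 4.5 q [ 0.719  0.692 -0.05   1.22  -0.491  2.297] tcp [446.3 200.2  20.9] y [ 0.058 -0.577 -0.815] x [0.996 0.093 0.004] F [-0.4 -0.3 -1.1] M [0.77 0.08 0.01] gap 16.4
spat origin in stand [-259.     1.6    6.2] xdir in stand [ 1.     0.004 -0.002]
pred tip px [[297.9, 214.8], [297.1, 200.4]] scene [[291.1, 207.5], [298.6, 196.0]]
[[433.79998779296875, 148.8000030517578], [437.79998779296875, 49.29999923706055], [480.29998779296875, 51.0], [476.29998779296875, 150.5]] [42.5 99.5] pred [[438.9, 43.8, 8.4], [482.7, 47.9, 8.5]]
```

View pics/f4_top.png

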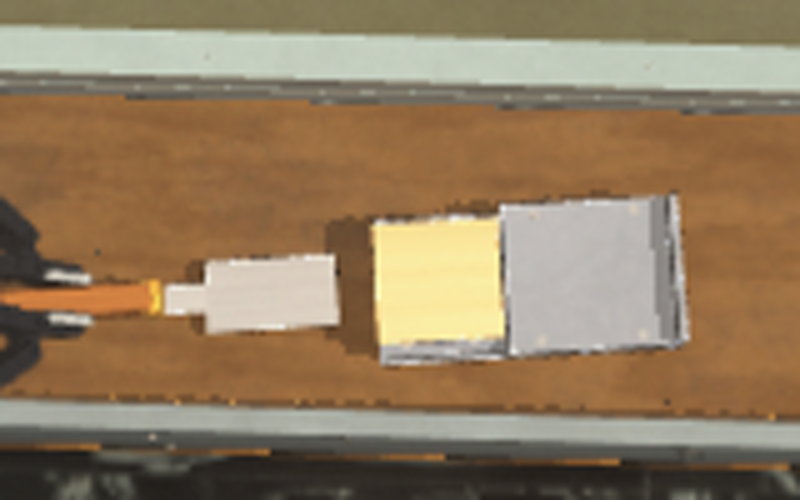

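View pics/f4_scene.png

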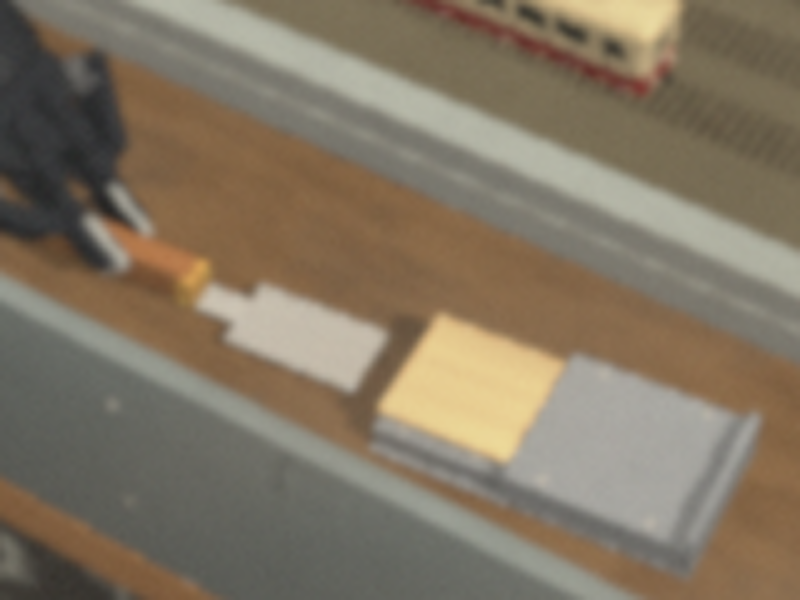

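Run:
```python
from path import *
P1,M=tool_from_spat(Rsp(SY),stand(-252,.5,10.5));P2,_=tool_from_spat(Rsp(SY),stand(-166,0.5,10.5))
rows([(P1,M,1),(P2,M,6)],10)
```

```text
{"slide": [[-1.1, 0.6, -8.2], [-0.0, 8.3, -11.7], [-0.0, 8.3, -11.6], [-0.0, 8.4, -11.7], [-0.0, 8.3, -11.7], [-0.1, 8.3, -11.6], [0.0, 8.3, -11.7]], "turn": [[-0.002, 0.002, 0.004], [0.0, 0.0, -0.0], [0.0, 0.0, -0.0], [0.0, 0.0, -0.0], [0.0, 0.0, -0.0], [0.0, 0.0, -0.0], [0.0, 0.0, -0.0]], "jaw": [10, 10, 10, 10, 10, 10, 10]}
```

Emit:
apply_moves(slide=[[-1.1,0.6,-8.2],[0,8.3,-11.7],[0,8.3,-11.6]], turn=[[-0.002,0.002,0.004],[0,0,0],[0,0,0]], jaw=[10,10,10])

```text
t: 4.8
eef_pos: [0.4493, 0.1644, 0.0261]
ee_rot: [-0.458, 0.888, 0.042, -0.019]
ft_force: [0.2, -0.3, -0.8]
finger_gap: 0.0166
```

```bash
cat >> path.py <<'E'
def sp():
    s=log();p,r=pose(s);o,Rs=spat_from_tool(p,r.as_matrix())
    S3=np.c_[[np.sin(SY),-np.cos(SY),0],[np.cos(SY),np.sin(SY),0],[0,0,1]]
    X=S3.T@Rs[:,0]
    print("spat in stand",(S3.T@(o-SO)*1000).round(1),"xdir",X.round(3),"beta",np.degrees(np.arctan2(-X[2],X[0])).round(1),"tip top",(S3.T@(o+Rs@[.16,0,.0025]-SO)*1000).round(1))
E
python3 - <<'E'
from path import *
sp()
P2,M=tool_from_spat(Rsp(SY),stand(-166,0.5,10.5))
rows([(P2,M,4)],10)
E
```

```text
t 4.8 q [ 0.666  0.65  -0.116  1.171 -0.511  2.243] tcp [449.3 164.4  26.1] y [ 0.057 -0.578 -0.814] x [0.996 0.092 0.004] F [ 0.2 -0.3 -0.8] M [0.73 0.09 0.  ] gap 16.6
spat in stand [-223.1    1.4   11.4] xdir [ 1.     0.003 -0.001] beta 0.0 tip top [-63.1   1.9  13.8]
{"slide": [[-0.3, 8.5, -11.5], [-0.2, 8.4, -11.5], [-0.3, 8.5, -11.5], [-0.2, 8.5, -11.5]], "turn": [[-0.0, 0.0, 0.001], [-0.0, 0.001, 0.0], [-0.001, 0.0, 0.001], [0.0, 0.001, 0.001]], "jaw": [10, 10, 10, 10]}
```

Emit:
apply_moves(slide=[[-0.3,8.5,-11.5],[-0.2,8.4,-11.5],[-0.3,8.5,-11.5],[-0.2,8.5,-11.5]], turn=[[0,0,0.001],[0,0.001,0],[-0.001,0,0.001],[0,0.001,0.001]], jaw=[10,10,10,10])

```text
t: 5.2
eef_pos: [0.4535, 0.1006, 0.0263]
ee_rot: [-0.457, 0.888, 0.039, -0.018]
ft_force: [0.1, -0.3, -1.6]
finger_gap: 0.0163
```

Run:
```python
from path import *
from look import look
sp();look("f5");sp()
w=[]
for b,n in((0,1),(8,2),(16,2),(24,2)):
    Rs,o=spat_flip(np.radians(b)); w.append(tool_from_spat(Rs,o)+(n,))
rows(w,10)
```

```text
t 5.2 q [ 0.563  0.592 -0.226  1.067 -0.544  2.137] tcp [453.5 100.6  26.3] y [ 0.053 -0.579 -0.814] x [0.996 0.086 0.004] F [ 0.1 -0.3 -1.6] M [0.74 0.06 0.04] gap 16.3
spat in stand [-1.592e+02 -1.000e-01  1.160e+01] xdir [ 1.    -0.003  0.   ] beta -0.0 tip top [ 0.8 -0.5 14.2]
t 5.3 q [ 0.563  0.592 -0.226  1.067 -0.543  2.139] tcp [453.4 100.4  26.4] y [ 0.052 -0.579 -0.814] x [0.996 0.084 0.004] F [ 0.1 -0.2 -1.3] M [ 0.71  0.07 -0.07] gap 16.3
spat in stand [-159.    -0.2   11.7] xdir [ 1.    -0.005 -0.   ] beta 0.0 tip top [ 1.  -1.  14.2]
{"slide": [[0.2, -6.9, 3.1], [0.0, -8.3, -7.4], [0.1, -8.8, -6.9], [0.0, -8.3, -7.3], [0.0, -8.9, -6.7], [0.0, -8.8, -6.7], [0.1, -9.3, -6.1]], "turn": [[0.0, -0.005, -0.002], [0.07, 0.0, 0.0], [0.07, 0.001, 0.0], [0.07, 0.0, 0.0], [0.069, 0.0, 0.0], [0.07, 0.0, 0.0], [0.07, 0.0, 0.001]], "jaw": [10, 10, 10, 10, 10, 10, 10]}
```

View pics/f5_top.png

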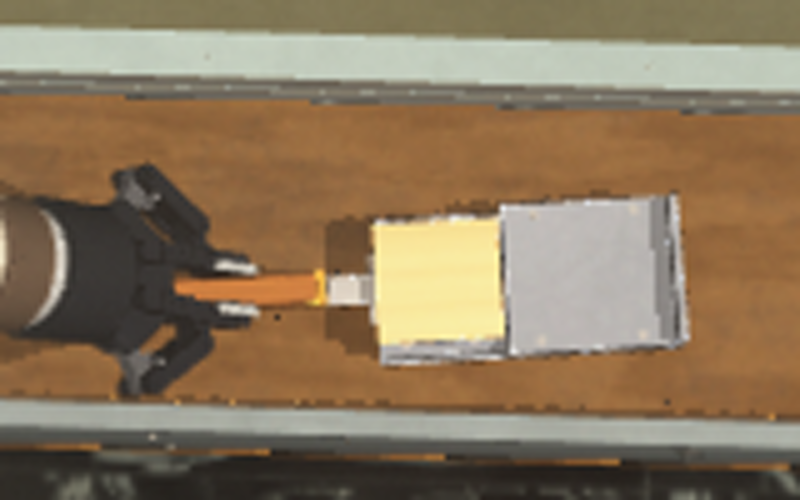

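View pics/f5_scene.png

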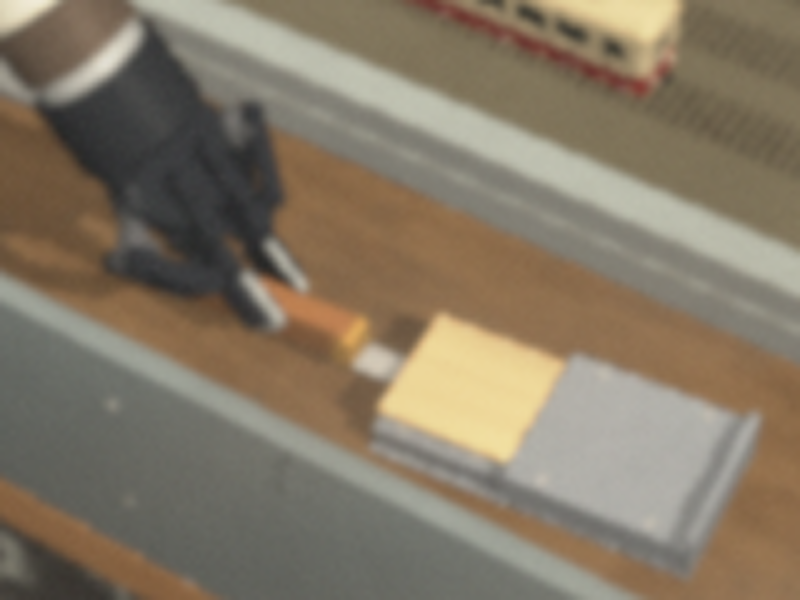

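Emit:
apply_moves(slide=[[0.2,-6.9,3.1],[0,-8.3,-7.4],[0.1,-8.8,-6.9]], turn=[[0,-0.005,-0.002],[0.07,0,0],[0.07,0,0]], jaw=[10,10,10])

```text
t: 5.6
eef_pos: [0.4519, 0.1061, 0.0506]
ee_rot: [-0.519, 0.854, 0.039, -0.026]
ft_force: [-0.8, -0.7, -2.1]
finger_gap: 0.0163
```

```bash
cat > nxt.py <<'E'
from path import *
import sys
sp()
w=[]
for a in sys.argv[1:]:
    b,n=a.split(":")
    Rs,o=spat_flip(np.radians(float(b))); P,M=tool_from_spat(Rs,o);w.append((P,M,int(n)))
rows(w,10)
E
python3 nxt.py 13:1 24:2 35:2
```

```text
t 5.6 q [ 0.509  0.485 -0.254  1.041 -0.433  2.031] tcp [451.9 106.1  50.6] y [ 0.039 -0.459 -0.888] x [ 0.996  0.093 -0.004] F [-0.8 -0.7 -2.1] M [0.57 0.07 0.03] gap 16.3
spat in stand [-166.8   -1.3   36.8] xdir [ 0.99   0.004 -0.141] beta 8.1 tip top [-8.1 -0.7 16.7]
{"slide": [[1.1, -11.3, -11.3], [0.0, -11.8, -9.7], [0.1, -12.6, -8.5], [0.0, -12.0, -9.7], [0.1, -12.9, -8.6]], "turn": [[0.085, 0.007, -0.004], [0.096, 0.0, 0.0], [0.096, 0.001, 0.0], [0.096, 0.0, 0.0], [0.096, 0.0, 0.001]], "jaw": [10, 10, 10, 10, 10]}
```

Emit:
apply_moves(slide=[[1.1,-11.3,-11.3],[0,-11.8,-9.7],[0.1,-12.6,-8.5]], turn=[[0.085,0.007,-0.004],[0.096,0,0],[0.096,0.001,0]], jaw=[10,10,10])

```text
t: 5.9
eef_pos: [0.4542, 0.0961, 0.0964]
ee_rot: [-0.635, 0.771, 0.038, -0.03]
ft_force: [0.2, 0.2, -2.5]
finger_gap: 0.0166
```

```bash
python3 -c "
from look import look
look('f6')"; python3 nxt.py 30:1 50:4
```

```text
t 6.0 q [ 0.327  0.308 -0.289  1.013 -0.191  1.812] tcp [456.2  94.2  98.5] y [ 0.025 -0.192 -0.981] x [0.996 0.091 0.007] F [ 0.5 -0.2 -0.9] M [ 0.27 -0.02 -0.04] gap 16.4
spat in stand [-158.2    2.    87.2] xdir [ 0.911  0.005 -0.413] beta 24.4 tip top [-11.4   2.8  23.4]
{"slide": [[-1.9, -9.9, -10.7], [0.0, -10.2, -9.8], [0.1, -11.0, -8.9], [-0.0, -11.7, -7.9], [0.0, -12.4, -6.8]], "turn": [[0.098, 0.002, 0.005], [0.087, 0.0, 0.0], [0.088, 0.001, 0.0], [0.087, -0.0, 0.001], [0.087, 0.0, -0.0]], "jaw": [10, 10, 10, 10, 10]}
```

View pics/f6_scene.png

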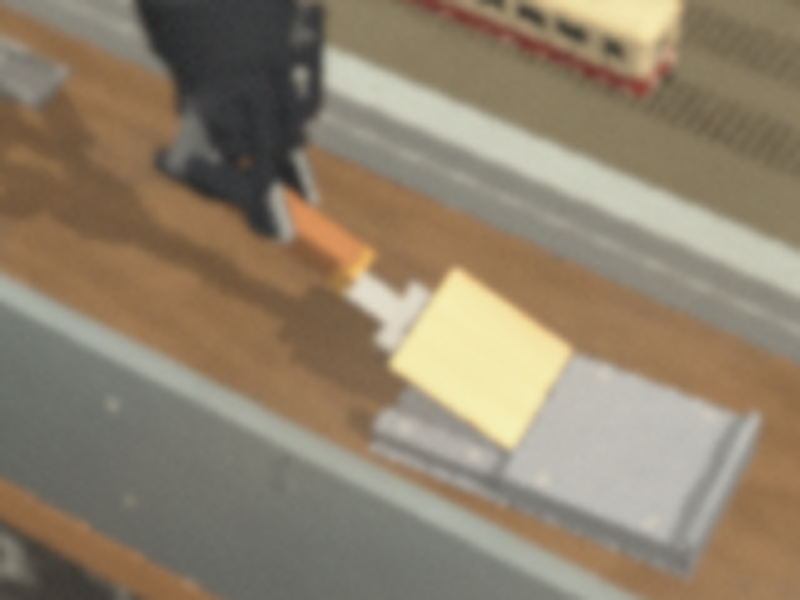

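View pics/f6_top.png

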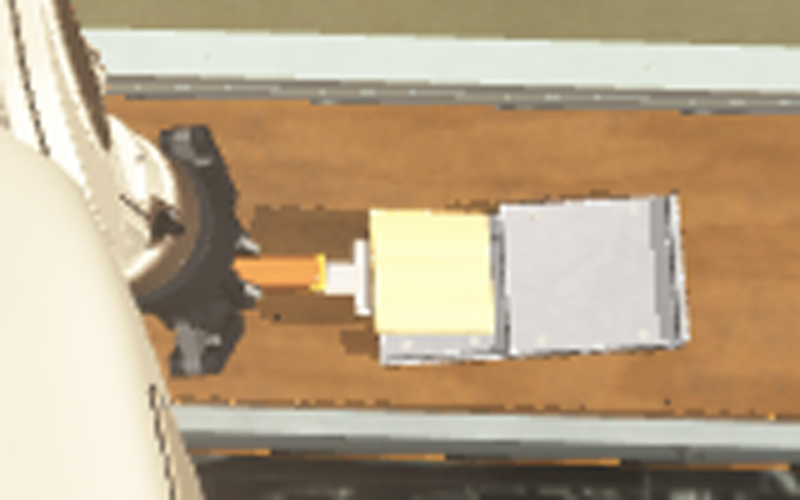

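The panel is riding on the blade at about 24° (scene 316,201), with its lower edge near the step. I'll keep turning.

Emit:
apply_moves(slide=[[-1.9,-9.9,-10.7],[0,-10.2,-9.8],[0.1,-11,-8.9]], turn=[[0.098,0.002,0.005],[0.087,0,0],[0.088,0.001,0]], jaw=[10,10,10])

```text
t: 6.3
eef_pos: [0.4547, 0.0723, 0.131]
ee_rot: [0.735, -0.676, -0.032, 0.037]
ft_force: [0.0, 0.1, -1.4]
finger_gap: 0.0167
```

```bash
python3 nxt.py 48:2 65:4
```

```text
t 6.3 q [ 0.103  0.238 -0.276  1.06   0.083  1.576] tcp [454.7  72.3 131. ] y [-0.012  0.083 -0.997] x [ 0.995  0.097 -0.004] F [ 0.   0.1 -1.4] M [-0.1  -0.05 -0.03] gap 16.7
spat in stand [-139.2   -1.6  123. ] xdir [ 0.763  0.004 -0.647] beta 40.3 tip top [-15.5  -0.9  21.5]
{"slide": [[0.6, -10.6, -8.1], [0.7, -11.1, -7.3], [0.0, -9.0, -8.4], [0.1, -9.6, -7.7], [-0.0, -10.2, -7.0], [0.0, -10.6, -6.3]], "turn": [[0.067, 0.005, -0.003], [0.068, 0.004, -0.004], [0.074, 0.0, 0.0], [0.074, 0.001, 0.0], [0.074, -0.0, 0.0], [0.074, 0.0, 0.001]], "jaw": [10, 10, 10, 10, 10, 10]}
```

Emit:
apply_moves(slide=[[0.6,-10.6,-8.1],[0.7,-11.1,-7.3],[0,-9,-8.4],[0.1,-9.6,-7.7]], turn=[[0.067,0.005,-0.003],[0.068,0.004,-0.004],[0.074,0,0],[0.074,0.001,0]], jaw=[10,10,10,10])

```text
t: 6.7
eef_pos: [0.4584, 0.0363, 0.1638]
ee_rot: [0.825, -0.564, -0.024, 0.04]
ft_force: [0.6, 0.5, -1.4]
finger_gap: 0.0164
```

```bash
python3 -c "
from look import look
look('f7')"; python3 nxt.py 65:2 80:4
```

```text
t 6.8 q [-0.157  0.274 -0.192  1.206  0.356  1.309] tcp [459.   34.3 163.2] y [-0.038  0.359 -0.933] x [ 0.996  0.088 -0.007] F [ 0.   0.7 -2. ] M [-0.42 -0.03 -0.  ] gap 16.3
spat in stand [-102.7   -0.5  159.2] xdir [ 0.55  -0.006 -0.835] beta 56.7 tip top [-12.6  -1.5  27. ]
{"slide": [[0.2, -10.9, -6.7], [0.2, -11.3, -5.8], [0.0, -8.3, -7.6], [0.1, -8.7, -7.0], [-0.0, -9.2, -6.4], [0.0, -9.5, -5.8]], "turn": [[0.073, -0.001, -0.004], [0.073, -0.001, -0.004], [0.065, 0.0, 0.0], [0.066, 0.0, 0.0], [0.065, 0.0, 0.0], [0.065, 0.0, 0.0]], "jaw": [10, 10, 10, 10, 10, 10]}
```

View pics/f7_scene.png

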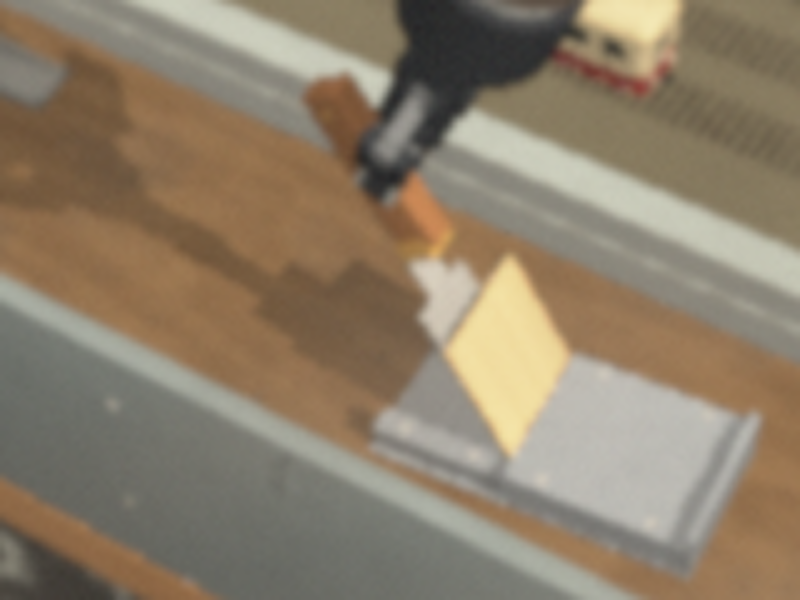

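The panel is at about 57°, its lower edge against the step (scene ≈322,221). I'll continue slowly.

Emit:
apply_moves(slide=[[0.2,-10.9,-6.7],[0.2,-11.3,-5.8],[0,-8.3,-7.6],[0.1,-8.7,-7.0]], turn=[[0.073,-0.001,-0.004],[0.073,-0.001,-0.004],[0.065,0,0],[0.066,0,0]], jaw=[10,10,10,10])

```text
t: 7.2
eef_pos: [0.4616, -0.0016, 0.1833]
ee_rot: [0.894, -0.444, -0.018, 0.047]
ft_force: [0.9, 0.0, -0.8]
finger_gap: 0.0163
```

```bash
python3 nxt.py 80:2 90:3
```

```text
t 7.2 q [-0.365  0.412 -0.063  1.431  0.567  1.011] tcp [461.6  -1.6 183.3] y [-0.067  0.601 -0.797] x [ 0.995  0.1   -0.009] F [ 0.9  0.  -0.8] M [-0.78 -0.1  -0.03] gap 16.3
spat in stand [-67.2  -1.3 183.7] xdir [ 0.297 -0.005 -0.955] beta 72.7 tip top [-17.2  -2.   31.7]
{"slide": [[0.3, -11.8, -7.9], [0.5, -12.3, -7.2], [0.0, -7.3, -7.0], [0.1, -7.8, -6.6], [-0.0, -8.1, -6.1]], "turn": [[0.064, 0.002, -0.008], [0.063, 0.002, -0.008], [0.058, 0.0, 0.0], [0.059, 0.001, 0.0], [0.058, -0.0, 0.0]], "jaw": [10, 10, 10, 10, 10]}
```

Emit:
apply_moves(slide=[[0.3,-11.8,-7.9],[0.5,-12.3,-7.2],[0,-7.3,-7]], turn=[[0.064,0.002,-0.008],[0.063,0.002,-0.008],[0.058,0,0]], jaw=[10,10,10])

```text
t: 7.5
eef_pos: [0.4655, -0.0358, 0.1903]
ee_rot: [0.932, -0.359, -0.014, 0.047]
ft_force: [-0.1, 0.4, -1.1]
finger_gap: 0.0164
```

```bash
cd .;python3 -c "
from look import look
look('f8')"; python3 nxt.py 90:2 97:2
```

```text
t 7.6 q [-0.49   0.558  0.054  1.624  0.662  0.796] tcp [465.1 -36.6 188.1] y [-0.078  0.739 -0.669] x [ 0.995  0.094 -0.012] F [-0.3 -0.6 -1.3] M [-0.96 -0.09 -0.01] gap 16.6
spat in stand [-31.7  -0.8 191.3] xdir [ 0.113 -0.012 -0.993] beta 83.5 tip top [-11.1  -2.7  32.7]
{"slide": [[0.3, -10.1, -5.5], [0.3, -10.3, -4.8], [0.0, -7.8, -6.6], [0.1, -8.3, -6.1]], "turn": [[0.057, -0.002, -0.007], [0.057, -0.002, -0.007], [0.061, -0.0, 0.0], [0.061, -0.0, 0.0]], "jaw": [10, 10, 10, 10]}
```

View pics/f8_scene.png

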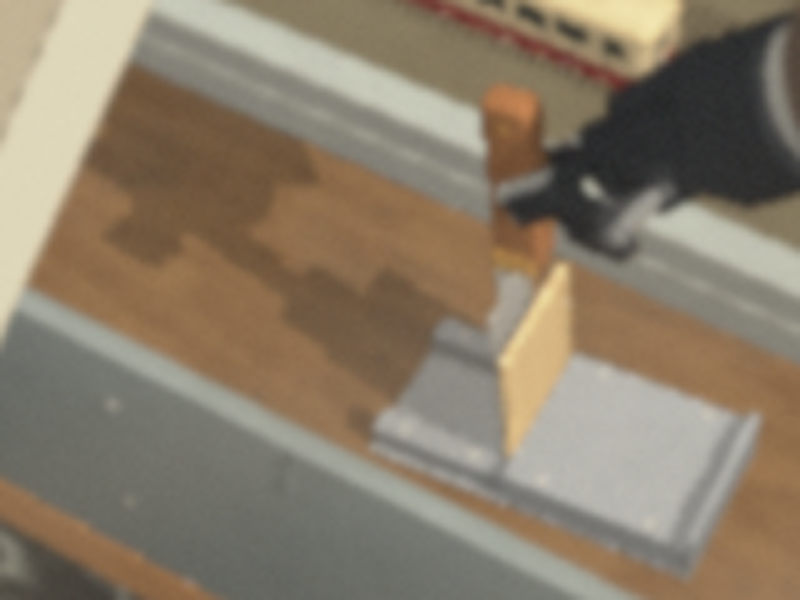

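Emit:
apply_moves(slide=[[0.3,-10.1,-5.5],[0.3,-10.3,-4.8],[0,-7.8,-6.6]], turn=[[0.057,-0.002,-0.007],[0.057,-0.002,-0.007],[0.061,0,0]], jaw=[10,10,10])

```text
t: 7.9
eef_pos: [0.4687, -0.0635, 0.1928]
ee_rot: [0.96, -0.276, -0.012, 0.048]
ft_force: [0.3, -0.2, -0.8]
finger_gap: 0.0169
```

```bash
cd .;python3 -c "
from look import look
look('f9')"; python3 nxt.py 99:2 105:2
```

```text
t 8.0 q [-0.575  0.708  0.171  1.821  0.722  0.592] tcp [468.2 -64.5 189.9] y [-0.086  0.844 -0.53 ] x [ 0.995  0.097 -0.008] F [ 0.6 -0.3 -1.6] M [-1.06 -0.15 -0.  ] gap 16.4
spat in stand [ -2.8  -0.3 195.8] xdir [-0.061 -0.009 -0.998] beta 93.5 tip top [-10.2  -1.6  36. ]
{"slide": [[-0.0, -8.9, -5.0], [0.0, -9.1, -4.6], [0.0, -6.8, -5.6], [0.1, -7.0, -5.3]], "turn": [[0.048, -0.001, -0.007], [0.048, -0.001, -0.006], [0.052, 0.0, 0.0], [0.052, 0.001, -0.0]], "jaw": [10, 10, 10, 10]}
```

View pics/f9_scene.png

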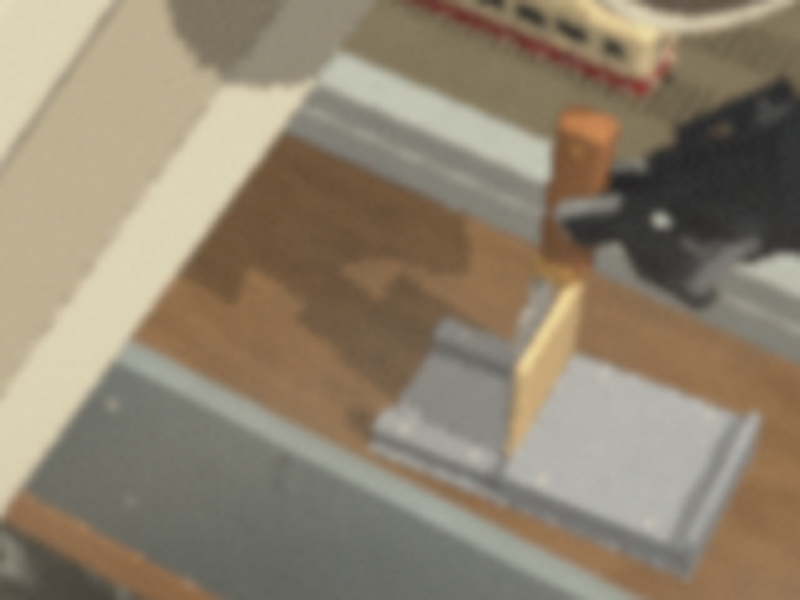

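Emit:
apply_moves(slide=[[0,-8.9,-5],[0,-9.1,-4.6],[0,-6.8,-5.6]], turn=[[0.048,-0.001,-0.007],[0.048,-0.001,-0.006],[0.052,0,0]], jaw=[10,10,10])

```text
t: 8.3
eef_pos: [0.4715, -0.0882, 0.1907]
ee_rot: [0.977, -0.206, -0.01, 0.048]
ft_force: [-0.9, 0.0, -2.1]
finger_gap: 0.0164
```

```bash
cd .;python3 -c "
from look import look
look('f10')"; python3 nxt.py 105:2
```

```text
t 8.4 q [-0.632  0.842  0.276  1.993  0.75   0.426] tcp [471.  -88.7 188.2] y [-0.09   0.911 -0.402] x [ 0.995  0.097 -0.004] F [ 0.2  0.2 -1.5] M [-1.14 -0.14  0.02] gap 16.5
spat in stand [ 22.5   0.4 196.1] xdir [-0.204 -0.005 -0.979] beta 101.8 tip top [-7.7 -0.4 39. ]
{"slide": [[-0.3, -5.7, -3.3], [-0.3, -5.8, -3.1]], "turn": [[0.028, 0.001, -0.005], [0.028, 0.0, -0.006]], "jaw": [10, 10]}
```

View pics/f10_scene.png

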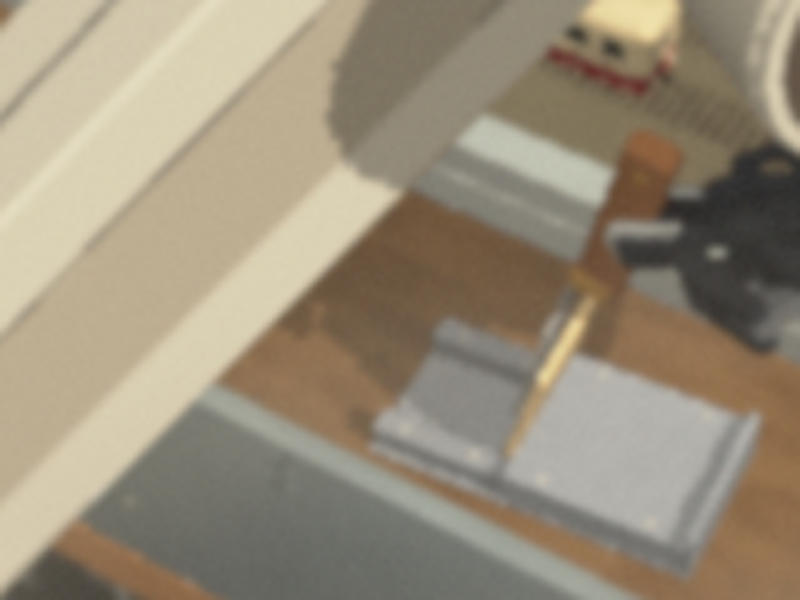

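```bash
cd .;python3 - <<'E'
from path import *
Rs,o=spat_flip(np.radians(105)); o=o+stand(12,0,2)-SO
P,M=tool_from_spat(Rs,o);print(ik(P,M,np.array([-.63,.84,.27,1.99,.75,.42])));rows([(P,M,3)],10)
E
```

```text
(array([-0.673609  ,  0.90903219,  0.35137376,  2.08658158,  0.74601752,
        0.3537725 ]), np.float64(2.2384084272990702e-10))
{"slide": [[-0.2, -7.7, -3.2], [-0.3, -7.8, -3.0], [-0.1, -7.9, -2.9]], "turn": [[0.019, 0.0, -0.004], [0.018, 0.001, -0.003], [0.019, 0.0, -0.004]], "jaw": [10, 10, 10]}
```

Emit:
apply_moves(slide=[[-0.2,-7.7,-3.2],[-0.3,-7.8,-3],[-0.1,-7.9,-2.9],[0,0,0]], turn=[[0.019,0,-0.004],[0.018,0.001,-0.003],[0.019,0,-0.004],[0,0,0]], jaw=[10,10,10,10])

```text
t: 8.8
eef_pos: [0.4733, -0.1119, 0.1909]
ee_rot: [0.983, -0.18, -0.009, 0.045]
ft_force: [0.3, -0.7, -1.8]
finger_gap: 0.0166
```

```bash
cd .;python3 -c "
from look import look
look('f11')
from path import sp
sp()"
```

```text
t 8.9 q [-0.667  0.903  0.352  2.087  0.745  0.355] tcp [ 473.4 -111.3  191.3] y [-0.086  0.931 -0.355] x [0.996 0.093 0.002] F [ 1.  -0.7 -1.4] M [-1.18 -0.13 -0.08] gap 16.6
spat in stand [ 45.6   0.8 199.9] xdir [-0.254  0.001 -0.967] beta 104.7 tip top [ 7.4  1.  44.5]
```

View pics/f11_scene.png

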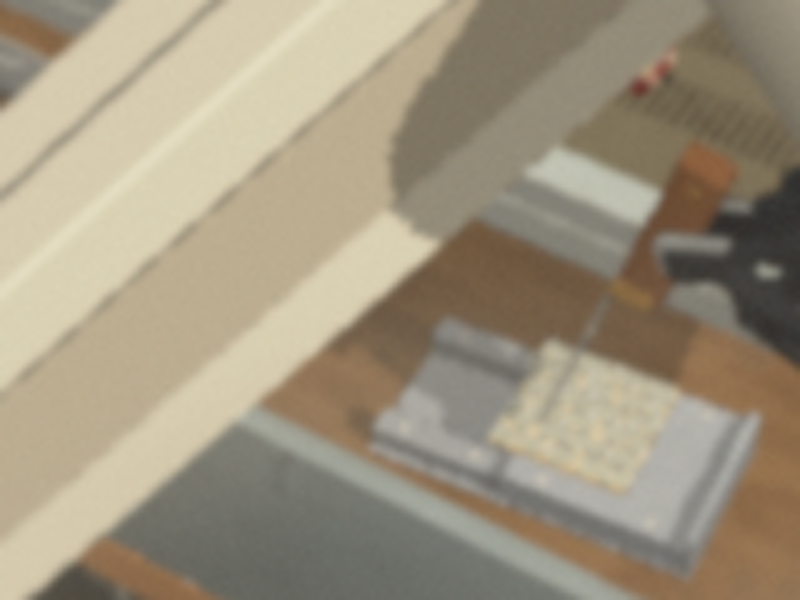

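View pics/f11_top.png

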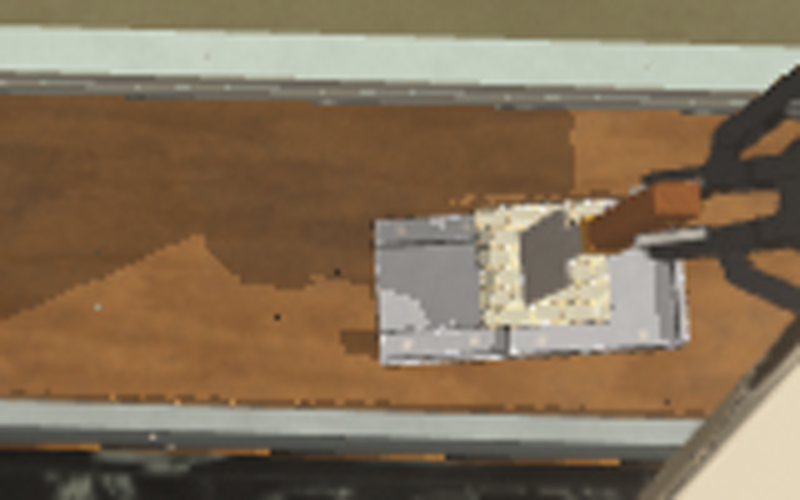

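The panel has flipped, paved side up, but it overhangs the step by about 10 mm (top px ≈326 against the step at ≈331). I'll measure it, retract the spatula, then push the panel fully onto the platform with the blade tip.

```bash
cd .;cat >> path.py <<'E'
def spt(tx,tz,b,ty=0):
    be=np.radians(b);d=np.array([-np.cos(be),np.sin(be)]); n=np.array([np.sin(be),np.cos(be)])
    o=np.array([tx,tz])+160*d-2.5*n
    return tool_from_spat(Rsp(SY,be),stand(o[0],ty,o[1]))
E
python3 - <<'E'
from path import *
w=[]
q=np.array([-.63,.84,.27,1.99,.75,.42])
for tx,tz,b,n in((5,68,101,2),(-25,80,80,4),(-50,65,50,5),(-50,45,25,4),(-45,33,14,2)):
    P,M=spt(tx,tz,b); q,e=ik(P,M,q);print(q.round(2),round(e,4)); w.append((P,M,n))
rows(w,10)
E
```

```text
[-0.65  0.81  0.31  2.05  0.74  0.43] 0.0
[-0.44  0.45  0.05  1.63  0.65  0.89] 0.0
[ 0.02  0.2  -0.18  1.21  0.25  1.51] 0.0
[ 0.4   0.3  -0.23  1.1  -0.18  1.88] 0.0
[ 0.52  0.42 -0.21  1.09 -0.34  2.03] 0.0
{"slide": [[-0.4, 0.9, 14.5], [-0.5, 0.5, 14.6], [-0.0, 17.9, 12.8], [-0.1, 16.7, 14.4], [-0.1, 15.2, 15.9], [0.0, 13.8, 17.2], [-0.1, 20.2, 8.3], [-0.0, 19.3, 10.3], [-0.1, 18.1, 12.3], [-0.0, 16.6, 14.1], [-0.1, 15.2, 15.8], [-0.1, 19.8, 6.5], [-0.0, 18.9, 8.6], [-0.1, 17.9, 10.7], [-0.0, 16.6, 12.5], [-0.0, 18.6, 7.1], [-0.1, 17.9, 8.8]], "turn": [[-0.033, 0.002, -0.003], [-0.032, 0.003, -0.002], [-0.092, -0.0, -0.0], [-0.091, -0.0, -0.001], [-0.092, -0.001, 0.0], [-0.092, 0.0, -0.0], [-0.105, -0.0, -0.0], [-0.104, -0.0, -0.0], [-0.105, -0.001, -0.001], [-0.105, 0.0, 0.0], [-0.104, 0.0, 0.0], [-0.109, -0.0, -0.0], [-0.109, -0.0, -0.0], [-0.109, -0.001, -0.0], [-0.11, 0.0, -0.0], [-0.096, -0.0, -0.0], [-0.096, -0.0, -0.001]], "jaw": [10, 10, 10, 10, 10, 10, 10, 10, 10, 10, 10, 10, 10, 10, 10, 10, 10]}
```

Emit:
apply_moves(slide=[[-0.4,0.9,14.5],[-0.5,0.5,14.6],[0,17.9,12.8],[0,16.7,14.4],[0,15.2,15.9],[0,13.8,17.2],[0,20.2,8.3],[0,19.3,10.3]], turn=[[-0.033,0.002,-0.003],[-0.032,0.003,-0.002],[-0.092,0,0],[-0.091,0,0],[-0.092,0,0],[-0.092,0,0],[-0.105,0,0],[-0.104,0,0]], jaw=[10,10,10,10,10,10,10,10])

```text
t: 9.7
eef_pos: [0.4608, 0.0292, 0.2175]
ee_rot: [0.87, -0.491, -0.019, 0.033]
ft_force: [-0.2, 0.4, -0.4]
finger_gap: 0.0168
```

```bash
cd .;python3 - <<'E'
from path import *
sp()
w=[]
for tx,tz,b,n in((-50,62,45,3),(-50,45,25,4),(-45,36,14,3)):
    P,M=spt(tx,tz,b); w.append((P,M,n))
rows(w,10)
E
```

```text
t 9.7 q [-0.263  0.292 -0.083  1.392  0.509  1.179] tcp [460.8  29.2 217.5] y [-0.039  0.515 -0.856] x [0.997 0.077 0.001] F [-0.2  0.4 -0.4] M [-0.59 -0.02  0.01] gap 16.8
spat in stand [-97.9   1.  216.2] xdir [ 0.397 -0.004 -0.918] beta 66.6 tip top [-32.1   0.4  70.4]
{"slide": [[-0.6, 22.4, 13.2], [-0.5, 20.6, 15.8], [-0.4, 18.5, 18.3], [-0.0, 15.9, 6.1], [-0.1, 15.3, 7.4], [0.0, 14.6, 8.7], [-0.0, 13.7, 10.0], [-0.1, 11.5, 4.5], [-0.0, 11.1, 5.3], [-0.0, 10.8, 5.9]], "turn": [[-0.126, -0.003, 0.001], [-0.125, -0.003, 0.001], [-0.126, -0.004, 0.001], [-0.087, -0.0, -0.0], [-0.087, -0.0, -0.0], [-0.088, -0.0, -0.001], [-0.087, -0.0, 0.0], [-0.064, -0.0, -0.0], [-0.064, -0.001, -0.0], [-0.064, 0.0, -0.0]], "jaw": [10, 10, 10, 10, 10, 10, 10, 10, 10, 10]}
```

Emit:
apply_moves(slide=[[-0.6,22.4,13.2],[-0.5,20.6,15.8],[-0.4,18.5,18.3],[0,15.9,6.1],[0,15.3,7.4],[0,14.6,8.7],[0,13.7,10],[0,11.5,4.5],[0,11.1,5.3]], turn=[[-0.126,-0.003,0.001],[-0.125,-0.003,0.001],[-0.126,-0.004,0.001],[-0.087,0,0],[-0.087,0,0],[-0.088,0,0],[-0.087,0,0],[-0.064,0,0],[-0.064,0,0]], jaw=[10,10,10,10,10,10,10,10,10])

```text
t: 10.6
eef_pos: [0.4491, 0.1461, 0.1053]
ee_rot: [-0.577, 0.815, 0.048, -0.014]
ft_force: [0.9, 0.5, -0.7]
finger_gap: 0.0166
```

```bash
cd .;python3 - <<'E'
from path import *
from look import *
sp()
d=look("f12");sp()
T=d["top"];m=mask(T["pixels"],(15,18,120),(40,140,255),(318,186,358,218))
m=cv2.morphologyEx(m,cv2.MORPH_CLOSE,np.ones((3,3),np.uint8));m=cv2.morphologyEx(m,cv2.MORPH_OPEN,np.ones((3,3),np.uint8))
cv2.imwrite("pics/m12.png",cv2.resize(m[150:250,230:390],None,fx=5,fy=5))
c,ct=quad(m);W=onplane(T,ct,.032)
S3=np.c_[[np.sin(SY),-np.cos(SY),0],[np.cos(SY),np.sin(SY),0],[0,0,1]]
L=(W-SO)@S3*1000
r_=cv2.minAreaRect(L[:,:2].astype(np.float32));print("panel in stand",np.round(r_[0],1),np.round(r_[1],1),r_[2],cv2.boxPoints(r_).round(1).tolist())
E
```

```text
t 10.6 q [ 0.519  0.366 -0.219  1.101 -0.322  2.021] tcp [449.1 146.1 105.3] y [ 0.062 -0.329 -0.942] x [0.995 0.094 0.033] F [ 0.9  0.5 -0.7] M [ 0.44  0.09 -0.09] gap 16.6
spat in stand [-2.087e+02 -1.000e-01  9.260e+01] xdir [ 0.961  0.014 -0.276] beta 16.0 tip top [-54.3   2.   50.9]
t 10.7 q [ 0.52   0.369 -0.22   1.101 -0.32   2.019] tcp [447.6 146.5 103.3] y [ 0.058 -0.329 -0.943] x [0.995 0.096 0.028] F [-0.3  0.4 -0.9] M [ 0.43  0.13 -0.03] gap 16.6
spat in stand [-209.3   -1.7   90.6] xdir [ 0.961  0.015 -0.277] beta 16.1 tip top [-54.9   0.6  48.7]
panel in stand [18.9 12.2] [84.6 84.8] 0.333840936422348 [[-23.600000381469727, 54.400001525878906], [-23.100000381469727, -30.399999618530273], [61.400001525878906, -29.899999618530273], [60.900001525878906, 54.900001525878906]]
```

View pics/f12_top.png

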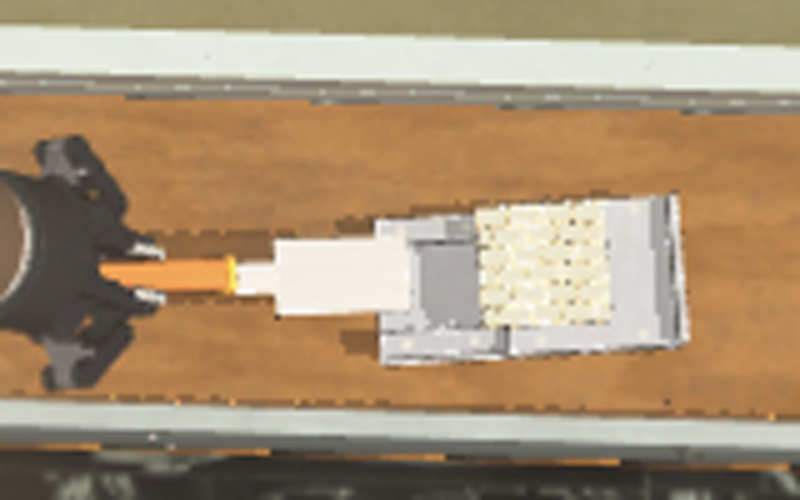

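View pics/f12_scene.png

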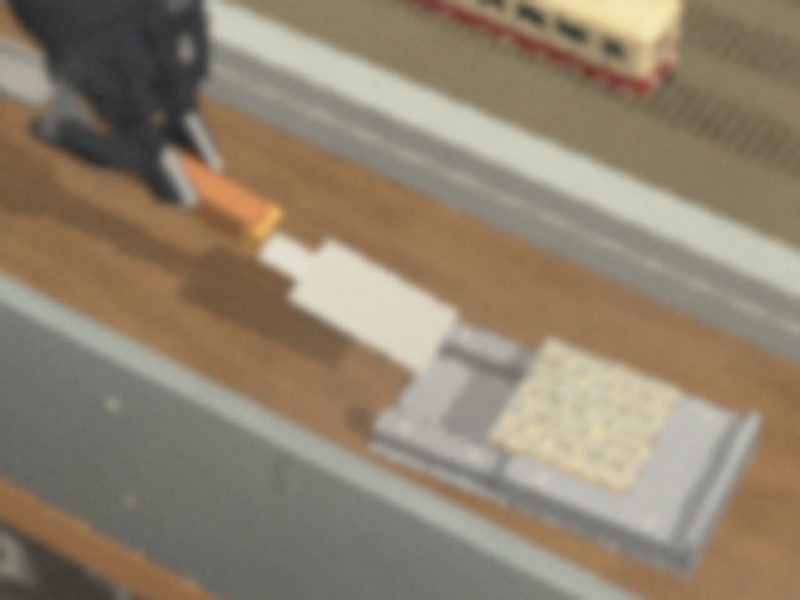

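```bash
cd .;python3 - <<'E'
from path import *
import pickle
d=pickle.load(open("f12.pkl","rb"))
S3=np.c_[[np.sin(SY),-np.cos(SY),0],[np.cos(SY),np.sin(SY),0],[0,0,1]]
px=np.array([[476,210],[605,204],[611,322],[484,327]])/5+[230,150]-.4
print("panel",((onplane(d["top"],px,.032)-SO)@S3*1000)[:,:2].round(1).tolist())
px=np.array([[502,206],[511,356],[688,345],[678,196]])/5+[230,150]-.4
print("plat",((onplane(d["top"],px,.026)-SO)@S3*1000)[:,:2].round(1).tolist())
w=[]
for tx,tz,b,n in((-40,38,14,2),(-25,31.0,12,2)):
    w.append(spt(tx,tz,b,2)+(n,))
rows(w,10)
E
```

```text
panel [[-14.5, 41.9], [62.5, 41.0], [60.6, -29.8], [-14.3, -28.4]]
plat [[1.4, 44.6], [0.8, -45.7], [105.7, -45.4], [107.3, 44.5]]
{"slide": [[1.7, 9.7, -3.5], [1.8, 9.8, -3.3], [-0.0, 8.1, -4.0], [-0.0, 8.2, -3.8]], "turn": [[-0.018, -0.001, 0.013], [-0.018, -0.0, 0.013], [-0.018, -0.0, 0.0], [-0.017, -0.0, 0.0]], "jaw": [10, 10, 10, 10]}
```

```bash
cd .;python3 - <<'E'
from path import *
w=[]
for tx,tz,b,n in((-42,38,14,2),(-28,31.0,12,2)):
    w.append(spt(tx,tz,b,5)+(n,))
rows(w,10)
E
```

```text
{"slide": [[3.2, 9.5, -2.5], [3.3, 9.4, -2.4], [-0.0, 7.9, -3.5], [-0.0, 8.0, -3.4]], "turn": [[-0.018, -0.001, 0.013], [-0.018, -0.0, 0.013], [-0.018, -0.0, 0.0], [-0.017, -0.0, 0.0]], "jaw": [10, 10, 10, 10]}
```

Emit:
apply_moves(slide=[[3.2,9.5,-2.5],[3.3,9.4,-2.4],[0,7.9,-3.5],[0,8,-3.4],[0,0,0]], turn=[[-0.018,0,0.013],[-0.018,0,0.013],[-0.018,0,0],[-0.017,0,0],[0,0,0]], jaw=[10,10,10,10,10])

```text
t: 11.2
eef_pos: [0.4579, 0.1205, 0.0754]
ee_rot: [-0.547, 0.836, 0.036, -0.021]
ft_force: [0.2, -1.2, -0.7]
finger_gap: 0.0163
```

```bash
cd .;python3 - <<'E'
from path import *
from look import look
sp();look("f13");sp()
rows([spt(-17,31,11,5)+(2,),spt(4,31,11,5)+(5,)],10)
E
```

```text
t 11.2 q [ 0.496  0.441 -0.218  1.081 -0.377  2.017] tcp [457.9 120.5  75.4] y [ 0.037 -0.399 -0.916] x [0.997 0.083 0.004] F [ 0.2 -1.2 -0.7] M [0.55 0.08 0.02] gap 16.3
spat in stand [-181.6    6.1   62. ] xdir [ 0.978 -0.005 -0.206] beta 11.9 tip top [-24.5   5.3  31.5]
t 11.3 q [ 0.496  0.44  -0.217  1.082 -0.377  2.017] tcp [458.4 121.3  76.2] y [ 0.039 -0.397 -0.917] x [0.997 0.083 0.006] F [ 0.5 -0.3 -0.7] M [0.5  0.06 0.  ] gap 16.5
spat in stand [-182.3    6.7   62.9] xdir [ 0.978 -0.004 -0.208] beta 12.0 tip top [-25.3   6.1  32.1]
{"slide": [[-0.8, 3.2, -2.7], [-0.8, 3.2, -2.8], [-0.0, 1.7, -3.8], [-0.0, 1.8, -3.8], [-0.0, 1.7, -3.8], [-0.0, 1.8, -3.9], [-0.0, 1.7, -3.8]], "turn": [[-0.009, -0.003, 0.0], [-0.008, -0.003, 0.001], [-0.0, -0.0, -0.0], [-0.0, -0.0, -0.0], [-0.0, -0.0, -0.0], [-0.0, -0.0, -0.0], [-0.0, -0.0, -0.0]], "jaw": [10, 10, 10, 10, 10, 10, 10]}
```

View pics/f13_scene.png

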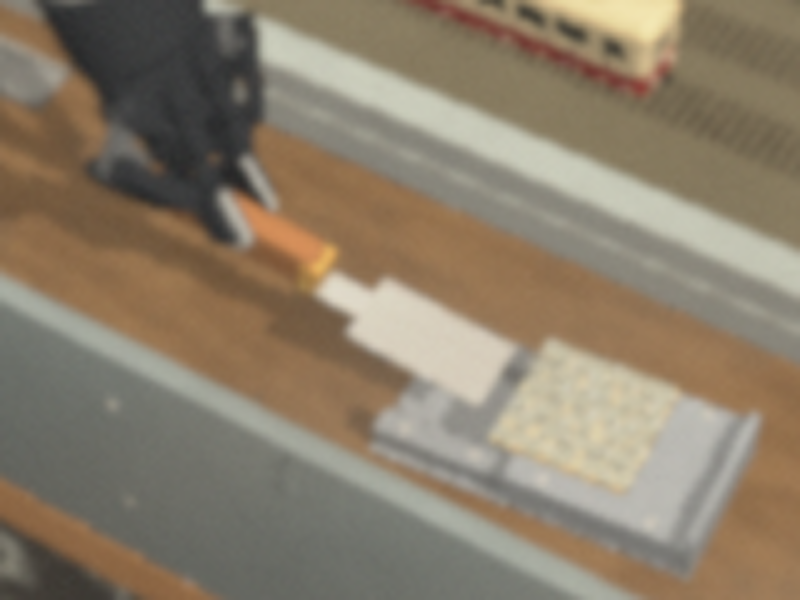

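View pics/f13_top.png

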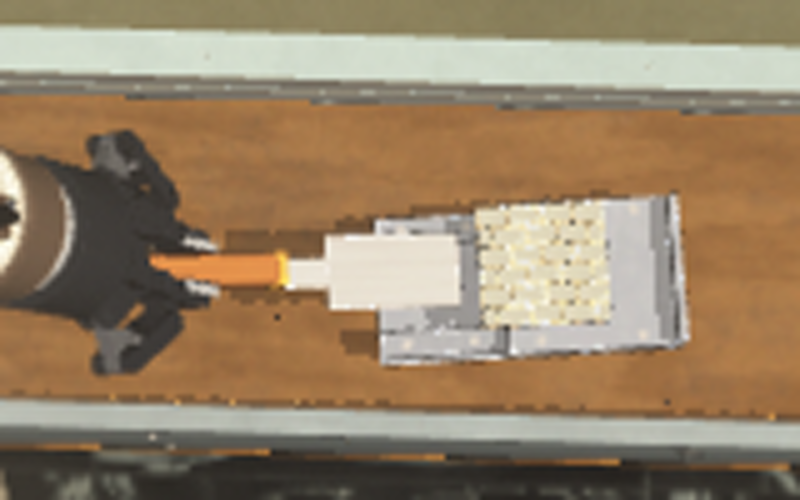

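```bash
cd .;python3 - <<'E'
from path import *
import pickle
d=pickle.load(open("f13.pkl","rb"))
D=[json.loads(l) for l in open("log.txt")]
for k,b0 in(("top",(230,150)),("scene",(220,130))):
  for s in D[-2:]:
    p,r=pose(s);o,Rs=spat_from_tool(p,r.as_matrix())
    print(k,((proj(d[k],[o+Rs@np.array([x,y,.0025]) for x,y in((.16,-.022),(.16,.022),(.08,.022),(.08,-.022))])-b0+.4)*5).round(0).tolist())
rows([spt(-17,30.3,11,5)+(2,),spt(3.5,30.3,11,5)+(5,)],10)
E
```

```text
top [[465.0, 309.0], [461.0, 235.0], [328.0, 237.0], [331.0, 312.0]]
top [[464.0, 307.0], [460.0, 234.0], [326.0, 236.0], [330.0, 311.0]]
scene [[485.0, 409.0], [522.0, 349.0], [390.0, 279.0], [351.0, 336.0]]
scene [[484.0, 407.0], [521.0, 347.0], [390.0, 276.0], [350.0, 334.0]]
{"slide": [[-0.8, 3.5, -2.6], [-0.9, 3.5, -2.6], [0.0, 1.7, -3.7], [0.0, 1.7, -3.8], [0.0, 1.7, -3.7], [0.0, 1.7, -3.7], [0.1, 1.7, -3.7]], "turn": [[-0.009, -0.003, 0.0], [-0.008, -0.003, 0.001], [-0.0, -0.0, -0.0], [-0.0, -0.0, -0.0], [-0.0, -0.0, -0.0], [-0.0, -0.0, -0.0], [-0.0, -0.0, -0.0]], "jaw": [10, 10, 10, 10, 10, 10, 10]}
```

Emit:
apply_moves(slide=[[-0.8,3.5,-2.6],[-0.9,3.5,-2.6],[0,1.7,-3.7],[0,1.7,-3.8]], turn=[[-0.009,-0.003,0],[-0.008,-0.003,0.001],[0,0,0],[0,0,0]], jaw=[10,10,10,10])

```text
t: 11.7
eef_pos: [0.4587, 0.1049, 0.0726]
ee_rot: [-0.54, 0.84, 0.039, -0.022]
ft_force: [0.3, 0.0, -0.9]
finger_gap: 0.0165
```

```bash
cd .;python3 - <<'E'
from path import *
from look import look
sp();look("f14");sp()
rows([spt(4.5,30.3,11,5)+(4,)],10)
E
```

```text
t 11.7 q [ 0.476  0.437 -0.24   1.06  -0.396  1.992] tcp [458.7 104.9  72.6] y [ 0.041 -0.413 -0.91 ] x [0.996 0.089 0.005] F [ 0.3  0.  -0.9] M [ 0.58  0.08 -0.01] gap 16.5
spat in stand [-165.7    5.5   59.1] xdir [ 0.982  0.001 -0.191] beta 11.0 tip top [-8.2  5.7 31. ]
t 11.8 q [ 0.476  0.437 -0.24   1.06  -0.396  1.992] tcp [458.6 104.5  72.6] y [ 0.041 -0.413 -0.91 ] x [0.996 0.088 0.004] F [-0.7  0.5 -1.9] M [ 0.5   0.07 -0.03] gap 16.4
spat in stand [-165.4    5.4   59.2] xdir [ 0.982  0.    -0.191] beta 11.0 tip top [-7.8  5.4 31.1]
{"slide": [[-0.1, 1.5, -2.7], [-0.1, 1.4, -2.8], [-0.1, 1.5, -2.7], [-0.0, 1.4, -2.7]], "turn": [[0.0, -0.0, 0.0], [0.0, -0.0, 0.001], [0.0, -0.001, 0.0], [0.0, 0.0, 0.001]], "jaw": [10, 10, 10, 10]}
```

View pics/f14_top.png

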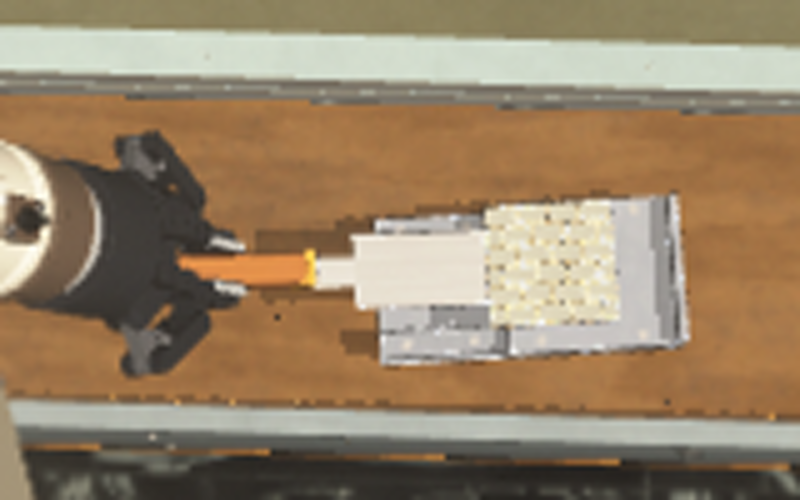

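View pics/f14_scene.png

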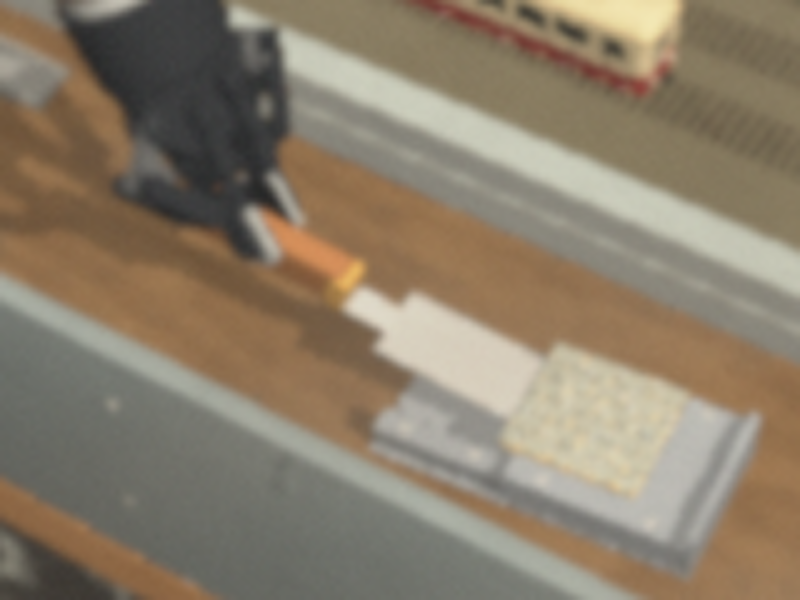

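The blade tip is on the panel's edge and the panel has moved about 5 mm (its right edge went from px 351 to 353). I'll keep pushing.

Emit:
apply_moves(slide=[[0,1.5,-2.7],[0,1.5,-2.8],[0,1.4,-2.7],[0,1.4,-2.7],[0,0.5,-2]], turn=[[0,0,0],[0,0,0],[0,0,0],[0,0,0],[0,0,0]], jaw=[10,10,10,10,10])

```text
t: 12.3
eef_pos: [0.4603, 0.0894, 0.0726]
ee_rot: [-0.541, 0.84, 0.039, -0.022]
ft_force: [-0.5, 0.1, -0.9]
finger_gap: 0.0165
```

```bash
cd .;python3 - <<'E'
from path import *
from look import look
sp();look("f15");sp()
rows([spt(-25,38,11,5)+(3,),spt(-60,75,8,3)+(3,)],10)
E
```

```text
t 12.3 q [ 0.447  0.425 -0.259  1.04  -0.4    1.961] tcp [460.3  89.4  72.6] y [ 0.042 -0.412 -0.91 ] x [0.996 0.089 0.005] F [-0.5  0.1 -0.9] M [ 0.6   0.11 -0.02] gap 16.5
spat in stand [-150.2    5.8   59.1] xdir [ 0.982  0.001 -0.191] beta 11.0 tip top [ 7.3  5.9 31. ]
t 12.4 q [ 0.447  0.425 -0.259  1.041 -0.401  1.962] tcp [460.3  89.4  72.7] y [ 0.042 -0.412 -0.91 ] x [0.996 0.088 0.006] F [ 0.3  0.6 -0.6] M [0.53 0.03 0.04] gap 16.5
spat in stand [-150.2    5.7   59.2] xdir [ 0.982  0.001 -0.191] beta 11.0 tip top [ 7.4  5.8 31.1]
{"slide": [[-0.2, -6.6, 8.9], [-0.3, -6.5, 8.9], [-0.2, -6.6, 8.8], [-0.7, -13.9, 7.2], [-0.6, -14.1, 7.0], [-0.7, -14.2, 6.7]], "turn": [[-0.0, -0.0, 0.001], [-0.0, -0.001, 0.001], [-0.0, -0.0, 0.001], [-0.018, -0.0, -0.0], [-0.017, -0.0, -0.0], [-0.018, -0.0, -0.0]], "jaw": [10, 10, 10, 10, 10, 10]}
```

View pics/f15_top.png

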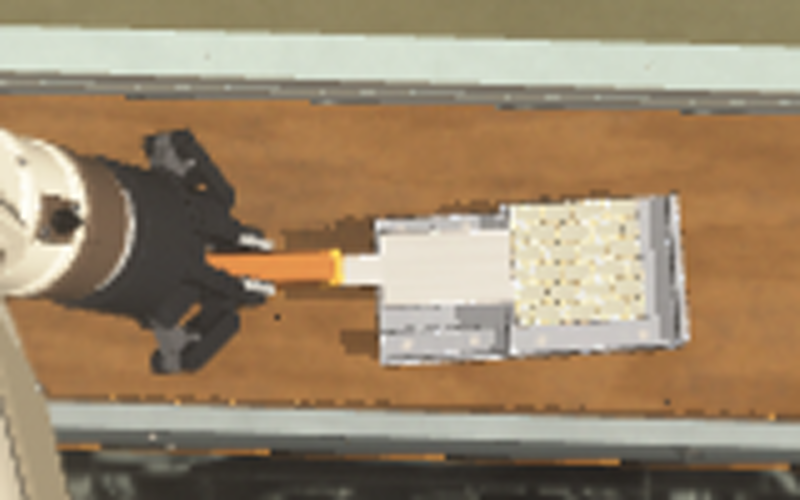

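View pics/f15_scene.png

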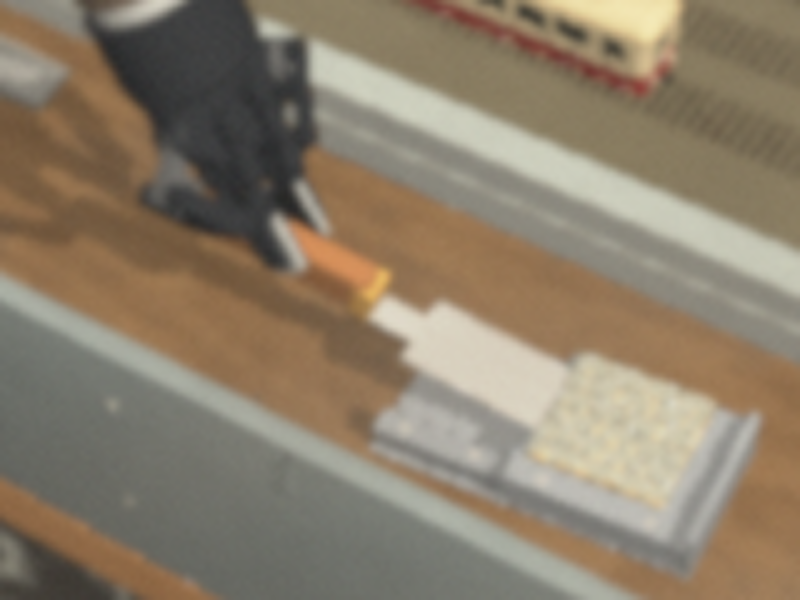

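The panel is now fully on the platform: its near edge is just inside the step (px ≈332) with a gap to the lip. I'll back away and lay the spatula down where it started.

Emit:
apply_moves(slide=[[0,-6.6,8.9],[-0.3,-6.5,8.9],[-0.2,-6.6,8.8],[-0.7,-13.9,7.2],[-0.6,-14.1,7],[-0.7,-14.2,6.7]], turn=[[0,0,0.001],[0,-0.001,0.001],[0,0,0.001],[-0.018,0,0],[-0.017,0,0],[-0.018,0,0]], jaw=[10,10,10,10,10,10])

```text
t: 13.0
eef_pos: [0.4503, 0.1634, 0.1098]
ee_rot: [-0.517, 0.855, 0.037, -0.022]
ft_force: [-0.7, 0.6, -1.4]
finger_gap: 0.0162
```

```bash
cd .;python3 - <<'E'
from path import *
sp()
y=np.radians(4.5)
P1,M=tool_from_spat(Rsp(y,0),[.462,.30,.05]);P2,_=tool_from_spat(Rsp(y,0),[.470,.325,.02])
q,e=ik(P2,M,np.array([.8,.9,.4,1.5,-.4,2.4]));print(q.round(2),e)
rows([(P1,M,5),(P2,M,3)],10)
E
```

```text
t 13.0 q [ 0.606  0.471 -0.096  1.257 -0.415  2.144] tcp [450.3 163.4 109.8] y [ 0.041 -0.462 -0.886] x [0.996 0.087 0.001] F [-0.7  0.6 -1.4] M [ 0.63  0.1  -0.03] gap 16.2
spat in stand [-224.     2.3   95.9] xdir [ 0.991 -0.002 -0.137] beta 7.9 tip top [-65.2   2.   76.5]
[ 0.83  0.86  0.34  1.5  -0.44  2.42] 1.702751149366719e-11
{"slide": [[4.7, -4.1, 27.2], [4.6, -4.8, 27.2], [4.6, -5.6, 26.9], [4.5, -6.3, 26.9], [4.5, -7.0, 26.6], [3.3, 3.4, 12.4], [3.3, 3.4, 12.4], [3.3, 3.5, 12.5]], "turn": [[-0.028, 0.002, 0.001], [-0.027, 0.001, 0.0], [-0.028, 0.002, 0.001], [-0.027, 0.001, 0.0], [-0.028, 0.002, 0.001], [0.0, 0.0, -0.0], [0.0, 0.0, -0.0], [0.0, 0.0, -0.0]], "jaw": [10, 10, 10, 10, 10, 10, 10, 10]}
```

Emit:
apply_moves(slide=[[4.7,-4.1,27.2],[4.6,-4.8,27.2],[4.6,-5.6,26.9],[4.5,-6.3,26.9],[4.5,-7,26.6],[3.3,3.4,12.4],[3.3,3.4,12.4],[3.3,3.5,12.5]], turn=[[-0.028,0.002,0.001],[-0.027,0.001,0],[-0.028,0.002,0.001],[-0.027,0.001,0],[-0.028,0.002,0.001],[0,0,0],[0,0,0],[0,0,0]], jaw=[10,10,10,10,10,10,10,10])

```text
t: 13.8
eef_pos: [0.4699, 0.3394, 0.0348]
ee_rot: [-0.458, 0.888, 0.043, -0.014]
ft_force: [0.3, 0.6, -0.2]
finger_gap: 0.0164
```

```bash
cd .;python3 - <<'E'
from path import *
sp()
D=[json.loads(l) for l in open("log.txt")];p,r=pose(D[-1]);o,Rs=spat_from_tool(p,r.as_matrix());print((o*1000).round(1),Rs[:,0].round(3),Rs[:,2].round(3))
y=np.radians(4.5)
P1,M=tool_from_spat(Rsp(y,0),[.470,.327,.008]);P2,_=tool_from_spat(Rsp(y,0),[.470,.327,.002])
rows([(P1,M,3),(P2,M,2)],10)
E
```

```text
t 13.8 q [ 0.852  0.882  0.382  1.519 -0.442  2.44 ] tcp [469.9 339.4  34.8] y [ 0.063 -0.577 -0.814] x [0.996 0.089 0.014] F [ 0.3  0.6 -0.2] M [ 0.69  0.03 -0.02] gap 16.4
spat in stand [-395.6   37.6   20.2] xdir [ 1.  0. -0.] beta 0.0 tip top [-235.6   37.7   22.6]
[469.6 344.4  20.2] [ 0.089 -0.996 -0.   ] [-0.011 -0.001  1.   ]
{"slide": [[-0.4, 6.7, -2.4], [-0.4, 6.6, -2.3], [-0.3, 6.7, -2.4], [-0.0, 2.4, 1.7], [-0.0, 2.5, 1.8]], "turn": [[-0.0, 0.001, 0.005], [-0.0, 0.0, 0.005], [-0.0, 0.001, 0.006], [-0.0, 0.0, -0.0], [-0.0, 0.0, -0.0]], "jaw": [10, 10, 10, 10, 10]}
```

Emit:
apply_moves(slide=[[-0.4,6.7,-2.4],[-0.4,6.6,-2.3],[-0.3,6.7,-2.4],[0,0,0]], turn=[[0,0.001,0.005],[0,0,0.005],[0,0.001,0.006],[0,0,0]], jaw=[10,10,10,10])

```text
t: 14.2
eef_pos: [0.4697, 0.3198, 0.0205]
ee_rot: [-0.457, 0.889, 0.034, -0.018]
ft_force: [1.2, 0.2, -1.5]
finger_gap: 0.0166
```

```bash
cd .;python3 - <<'E'
from path import *
from look import *
sp()
D=[json.loads(l) for l in open("log.txt")];p,r=pose(D[-1]);o,Rs=spat_from_tool(p,r.as_matrix());print((o*1000).round(1),Rs[:,0].round(3),Rs[:,2].round(3))
rows([(p+[0,0,.001-o[2]],tool_from_spat(Rsp(np.radians(4.5),0),o)[1],2)],10)
E
```

```text
t 14.2 q [ 0.827  0.879  0.332  1.478 -0.44   2.424] tcp [469.7 319.8  20.5] y [ 0.045 -0.581 -0.813] x [ 0.997  0.077 -0.001] F [ 1.2  0.2 -1.5] M [ 0.74  0.08 -0.04] gap 16.6
spat in stand [-376.1   35.5    5.8] xdir [ 1.    -0.012  0.002] beta -0.1 tip top [-216.1   33.7    8.6]
[469.3 324.8   5.8] [ 0.077 -0.997  0.002] [0.003 0.002 1.   ]
{"slide": [[0.0, 2.0, 1.4], [-0.0, 1.9, 1.4]], "turn": [[0.001, 0.001, -0.002], [0.001, 0.0, -0.001]], "jaw": [10, 10]}
```

Emit:
apply_moves(slide=[[0,2.0,1.4],[0,1.9,1.4],[0,0.4,0.3]], turn=[[0.001,0.001,-0.002],[0.001,0,-0.001],[0,0,0]], jaw=[10,10,10])

```text
t: 14.5
eef_pos: [0.4706, 0.3186, 0.0165]
ee_rot: [-0.458, 0.888, 0.035, -0.016]
ft_force: [0.9, -0.0, -1.1]
finger_gap: 0.0166
```

```bash
cd .;python3 - <<'E'
from path import *
sp()
E
```

```text
t 14.5 q [ 0.825  0.879  0.322  1.462 -0.441  2.423] tcp [470.6 318.6  16.5] y [ 0.047 -0.577 -0.815] x [0.997 0.076 0.004] F [ 0.9 -0.  -1.1] M [ 0.71  0.1  -0.01] gap 16.6
spat in stand [-374.8   36.4    1.9] xdir [ 1.    -0.013 -0.002] beta 0.1 tip top [-214.9   34.3    4.1]
```

Emit:
apply_moves(slide=[[0,1.2,0.9],[0,0.3,0.2],[0,0,0],[0,0,0],[0,0,0],[0,0,0]], turn=[[0,0,0],[0,0,0],[0,0,0],[0,0,0],[0,0,0],[0,0,0]], jaw=[10,10,24,40,45,45])

```text
t: 15.1
eef_pos: [0.4711, 0.3194, 0.0158]
ee_rot: [-0.459, 0.888, 0.036, -0.015]
ft_force: [0.4, 0.6, 0.6]
finger_gap: 0.0452
```

```bash
cd .;python3 - <<'E'
from path import *
sp()
E
```

```text
t 15.1 q [ 0.826  0.88   0.322  1.46  -0.442  2.423] tcp [471.1 319.4  15.8] y [ 0.05  -0.577 -0.815] x [0.997 0.077 0.006] F [0.4 0.6 0.6] M [ 0.58  0.02 -0.01] gap 45.2
spat in stand [-375.6   37.     1.1] xdir [ 1.    -0.012 -0.003] beta 0.1 tip top [-215.6   35.1    3.2]
```

Released. I'll retreat straight back along the fingers.

Emit:
apply_moves(slide=[[0,-15,0],[0,-20,0],[0,-25,0],[0,-30,0],[0,-30,0],[0,-30,0],[0,0,0],[0,0,0]], turn=[[0,0,0],[0,0,0],[0,0,0],[0,0,0],[0,0,0],[0,0,0],[0,0,0],[0,0,0]], jaw=[45,45,45,45,45,45,45,45])

```text
t: 15.9
eef_pos: [0.4626, 0.4075, 0.1415]
ee_rot: [-0.457, 0.888, 0.035, -0.016]
ft_force: [-0.2, 0.2, -1.2]
finger_gap: 0.045
```

```bash
cd .;python3 - <<'E'
from path import *
from meas import *
from plant import imaging
import pickle
sp();d={}
for n,b in(("top",(170,150,450,250)),("scene",(180,120,450,290))):
    f=imaging.grab_frame(n);d[n]=f;p=f["pixels"][b[1]:b[3],b[0]:b[2],::-1]
    cv2.imwrite(f"pics/end_{n}.png",cv2.resize(p,None,fx=2.85,fy=2.85,interpolation=cv2.INTER_CUBIC))
p=d["top"]["pixels"][170:230,310:390,::-1];cv2.imwrite("pics/end_z.png",cv2.resize(p,None,fx=9,fy=9,interpolation=cv2.INTER_CUBIC))
pickle.dump(d,open("fend.pkl","wb"))
f=d["top"];d0=pickle.load(open("f0.pkl","rb"))
for n,ff in(("start",d0["top"]),("end",f)):
    m=mask(ff["pixels"],(0,0,200),(180,60,255),(400,180,440,225));c,ct=quad(m);print(n,"spare",(onplane(ff,[c],.006)*1000).round(1))
m=mask(f["pixels"],(0,0,190),(180,45,255),(215,180,275,222));c,ct=quad(m)
r_=cv2.minAreaRect((onplane(f,ct,.0025)[:,:2]*1000).astype(np.float32));print("blade+neck",np.round(r_[0],1),np.round(r_[1],1),r_[2])
E
```

```text
t 15.9 q [ 0.916  0.931  0.765  1.891 -0.401  2.512] tcp [462.6 407.5 141.5] y [ 0.047 -0.579 -0.814] x [0.997 0.076 0.004] F [-0.2  0.2 -1.2] M [ 0.6   0.   -0.01] gap 45.0
spat in stand [-464.    36.4  126.9] xdir [ 1.    -0.013  0.   ] beta -0.0 tip top [-304.1   34.3  129.4]
start spare [[ 472.8 -323.     6. ]]
end spare [[ 473.2 -322.8    6. ]]
blade+neck [478.6 218.6] [ 42.9 101.1] 5.8766679763793945
```

View pics/end_top.png

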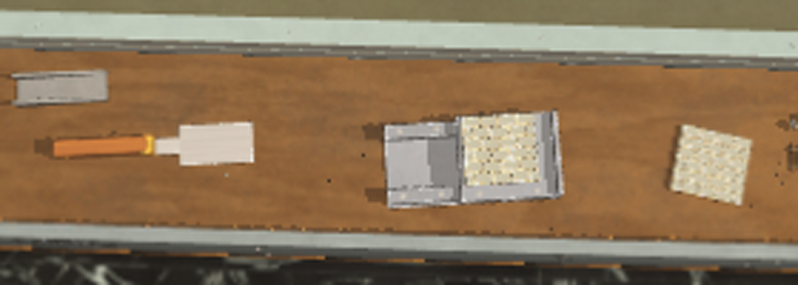

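View pics/end_scene.png

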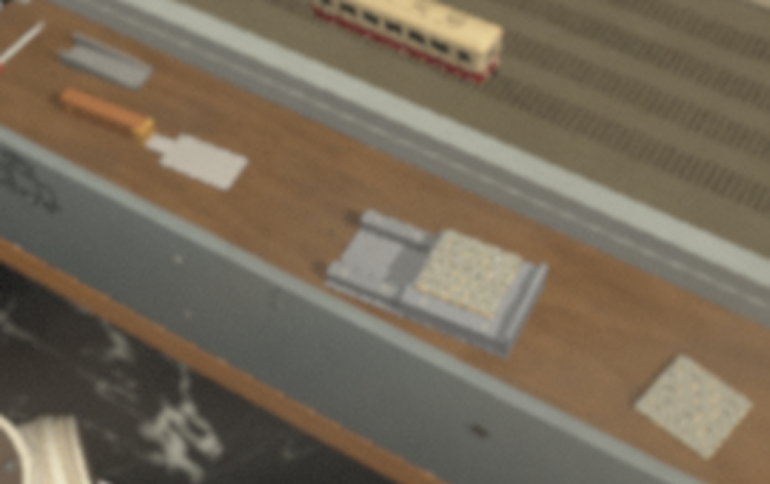

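View pics/end_z.png

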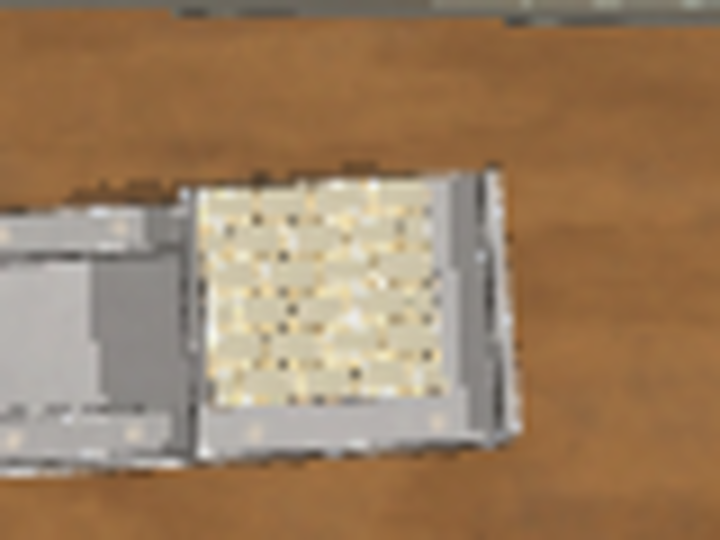

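```bash
cd .;python3 - <<'E'
from path import *
import pickle
d=pickle.load(open("fend.pkl","rb"))
S3=np.c_[[np.sin(SY),-np.cos(SY),0],[np.cos(SY),np.sin(SY),0],[0,0,1]]
f=lambda px,z:((onplane(d["top"],np.array(px)/9+[310,170]-.45,z)-SO)@S3*1000)[:,:2].round(1).tolist()
print("panel",f([[198,190],[435,179],[444,393],[211,408]],.032));print("plat",f([[190,188],[198,460],[520,437],[498,170]],.026))
E
```

```text
panel [[5.7, 43.6], [84.4, 42.7], [81.6, -28.7], [5.1, -29.1]]
plat [[3.4, 45.5], [0.1, -45.3], [106.2, -44.0], [106.4, 45.6]]
```

```bash
cd .;python3 - <<'E'
from plant import job_done
print(job_done())
E
```

```text
the job is handed in; nothing more can be done
None
```

The panel is flipped and lies flat on the raised platform, paved side up. The spatula is back down flat on the bench. I handed the job in at about 16 s on the robot's clock.

**What I did:** I gripped the spatula by the middle of its handle, slid the blade under the panel between the rails and turned the wrist to about 105°. The panel tipped over the step and landed overhanging it by roughly 10 mm, so I pushed it fully onto the platform with the blade tip. The gripper stayed clear of the panel throughout. Sensed tool forces at the checks stayed within about 3 N.

**Last checks:**
- **Panel:** its near edge is about 4–5 mm inside the step, with a gap to the end lip. It sits about 7 mm off the platform's centre line, so one side is nearly flush with the platform edge.
- **Spatula:** it lies flat close to where it started, and the gripper is open and clear of it.
- **Spare panel:** unmoved, to within 0.5 mm.

**Disagreements:**
- The two cameras differed by 3–5 mm across the bench. I used the top camera because it agreed with the arm's own position readings.
- The top camera gave the platform about 106 mm long instead of 100, and the panel about 77 × 72 mm instead of 72 × 76. The placement figures are therefore good to only a few millimetres.

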